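# Build a stickered drying stack

## Task

Build up the timber drying stack on the two-bearer stand: lay the wide board flat and centred across both bearers, then one sticker crosswise on it directly over each bearer, then the narrow board on the two stickers, centred and in line with the wide board. Finally lower the steel weight gently, without dropping it, onto the middle of the narrow board. Let go of everything with the whole stack in place and square to the stand, and do not knock over the glue bottle.

Things in the scene. Friction and masses are not known exactly. Their poses are not given: they have to be found in the camera images.
- stand: Fixed drying stand: two parallel dark wood bearers, each 100 (stand's x) by 22 by 30 mm high, centre lines at y = +60 and -60 mm, joined by a plywood strip 60 (x) by 160 (y) by 10 mm high. Origin: on the table, at the stand's centre; z up. Boards lie along its y axis, bridging both bearers; stickers lie along its x axis.
- wide_board: Loose pale pine board, the wider of the two: 60 (its x) by 190 (its y, the length) by 20 mm thick (z), about 0.11 kg, lying flat. Origin at the centre of its underside.
- narrow_board: Loose pale pine board, the narrower of the two: 40 (its x) by 180 (its y, the length) by 20 mm thick (z), about 0.07 kg, lying flat. Origin at the centre of its underside.
- sticker_a: Loose spacer stick (sticker) of darker wood, 100 (its x, the length) by 18 by 18 mm, about 0.025 kg, lying flat. Origin at the centre of its underside. The two stickers are identical and either may go over either bearer.
- sticker_b: The other sticker, identical: 100 (its x, the length) by 18 by 18 mm, origin at the centre of its underside.
- weight: Loose plain dark steel block, 44 (its x) by 60 (its y) by 36 mm high (z), about 0.75 kg. Origin at the centre of its underside. It may sit either way round on the stack.
- glue: White glue bottle with an orange cap, 48 mm diameter, 130 mm high, standing loose on the table beyond the work pieces. Origin at the centre of its underside. Not to be knocked over.
Things that resemble listed ones, but are neither listed nor needed, are in the scene too. Of the things that look like the stand, the larger one is meant. Leave any orange or turquoise look-alike of the weight alone.

How it is judged:
On the way, in this order (a step that is already met when the one before it is completed fails the run):
1. the wide board lies flat across both bearers, released (x of wide_board in the frame of stand between -0.012 and 0.012 m and y of wide_board in the frame of stand between -0.012 and 0.012 m and z of wide_board in the frame of stand between 0.026 and 0.036 m and angle between wide_board's own z axis and vertical below 0.08 rad and angle between the y axis of wide_board and the y axis of stand, either way round below 0.15 rad and contact force between the fingers and wide_board below 0.3 N and linear speed of wide_board below 0.02 m/s), for 0.2 s.
2. a sticker lies across the wide board over each bearer, released (x of wide_board in the frame of stand between -0.012 and 0.012 m and y of wide_board in the frame of stand between -0.012 and 0.012 m and z of wide_board in the frame of stand between 0.026 and 0.036 m and angle between wide_board's own z axis and vertical below 0.08 rad and angle between the y axis of wide_board and the y axis of stand, either way round below 0.15 rad and (((x of sticker_a in the frame of stand between -0.02 and 0.02 m and y of sticker_a in the frame of stand between 0.048 and 0.072 m and z of sticker_a in the frame of stand between 0.046 and 0.056 m and angle between sticker_a's own z axis and vertical below 0.08 rad and angle between the y axis of sticker_a and the y axis of stand, either way round below 0.15 rad) and (x of sticker_b in the frame of stand between -0.02 and 0.02 m and y of sticker_b in the frame of stand between -0.072 and -0.048 m and z of sticker_b in the frame of stand between 0.046 and 0.056 m and angle between sticker_b's own z axis and vertical below 0.08 rad and angle between the y axis of sticker_b and the y axis of stand, either way round below 0.15 rad)) or ((x of sticker_a in the frame of stand between -0.02 and 0.02 m and y of sticker_a in the frame of stand between -0.072 and -0.048 m and z of sticker_a in the frame of stand between 0.046 and 0.056 m and angle between sticker_a's own z axis and vertical below 0.08 rad and angle between the y axis of sticker_a and the y axis of stand, either way round below 0.15 rad) and (x of sticker_b in the frame of stand between -0.02 and 0.02 m and y of sticker_b in the frame of stand between 0.048 and 0.072 m and z of sticker_b in the frame of stand between 0.046 and 0.056 m and angle between sticker_b's own z axis and vertical below 0.08 rad and angle between the y axis of sticker_b and the y axis of stand, either way round below 0.15 rad))) and contact force between the fingers and sticker_a below 0.3 N and linear speed of each of sticker_a, sticker_b below 0.02 m/s and contact force between the fingers and sticker_b below 0.3 N), for 0.2 s.
3. the narrow board lies on the two stickers, released (x of wide_board in the frame of stand between -0.012 and 0.012 m and y of wide_board in the frame of stand between -0.012 and 0.012 m and z of wide_board in the frame of stand between 0.026 and 0.036 m and angle between each of wide_board, narrow_board's own z axis and vertical below 0.08 rad and angle between the y axis of each of wide_board, narrow_board and the y axis of stand, either way round below 0.15 rad and (((x of sticker_a in the frame of stand between -0.02 and 0.02 m and y of sticker_a in the frame of stand between 0.048 and 0.072 m and z of sticker_a in the frame of stand between 0.046 and 0.056 m and angle between sticker_a's own z axis and vertical below 0.08 rad and angle between the y axis of sticker_a and the y axis of stand, either way round below 0.15 rad) and (x of sticker_b in the frame of stand between -0.02 and 0.02 m and y of sticker_b in the frame of stand between -0.072 and -0.048 m and z of sticker_b in the frame of stand between 0.046 and 0.056 m and angle between sticker_b's own z axis and vertical below 0.08 rad and angle between the y axis of sticker_b and the y axis of stand, either way round below 0.15 rad)) or ((x of sticker_a in the frame of stand between -0.02 and 0.02 m and y of sticker_a in the frame of stand between -0.072 and -0.048 m and z of sticker_a in the frame of stand between 0.046 and 0.056 m and angle between sticker_a's own z axis and vertical below 0.08 rad and angle between the y axis of sticker_a and the y axis of stand, either way round below 0.15 rad) and (x of sticker_b in the frame of stand between -0.02 and 0.02 m and y of sticker_b in the frame of stand between 0.048 and 0.072 m and z of sticker_b in the frame of stand between 0.046 and 0.056 m and angle between sticker_b's own z axis and vertical below 0.08 rad and angle between the y axis of sticker_b and the y axis of stand, either way round below 0.15 rad))) and x of narrow_board in the frame of stand between -0.012 and 0.012 m and y of narrow_board in the frame of stand between -0.015 and 0.015 m and z of narrow_board in the frame of stand between 0.064 and 0.074 m and contact force between the fingers and narrow_board below 0.3 N and linear speed of narrow_board below 0.02 m/s), for 0.2 s.
At the end, for the whole second after the job is handed in: In the stand's frame: wide board within 12 mm of centre; sticker on it over each bearer, within 12 mm of its line (20 mm lengthwise); narrow board on them within 12 mm (15 lengthwise); all square within 0.15 rad; weight on top within 15 mm; level within 0.08 rad, released, at rest; glue upright (all of step 3 and x of weight in the frame of stand between -0.015 and 0.015 m and y of weight in the frame of stand between -0.015 and 0.015 m and z of weight in the frame of stand between 0.084 and 0.094 m and angle between weight's own z axis and vertical below 0.08 rad and contact force between the fingers and wide_board below 0.3 N and linear speed of each of wide_board, sticker_a, sticker_b, weight below 0.02 m/s and contact force between the fingers and sticker_a below 0.3 N and contact force between the fingers and sticker_b below 0.3 N and contact force between the fingers and weight below 0.3 N and angle between glue's own z axis and vertical below 0.3 rad); the robot touches nothing.
It fails at once if the weight is dropped onto the stack (it meets the narrow board faster than 0.6 m/s) (z of weight in the frame of stand between 0.08 and 0.1 m and horizontal distance between weight and stand below 0.06 m and linear speed of weight above 0.6 m/s).
It fails at once if the glue bottle is knocked over (angle between glue's own z axis and vertical above 0.6 rad).
It also fails if it takes over 120 s, if anything falls off the work surface, if the arm or the gripper's body presses on something with over 40 N, if the wrist force passes 120 N, or if a joint passes its speed limit or range.

## Robot

A 7-joint arm with a two-finger parallel gripper is mounted at the origin on the work surface. World frame = base frame: x ahead of the robot, y to its left, z up, the work surface at z = 0. Lengths are in m, angles in rad, forces in N, time in s.
With the tool pointing down it reaches from about 0.4 to 0.85 m from the base axis. Payload 4.5 kg.
Tool frame: the origin (TCP) lies midway between the tips of the shut fingers; the grasp point (between the pads) lies 19 mm behind it; z points along the fingers, y is the direction in which the jaws open and shut (so a half turn about z gives the same grasp; the last joint's range is limited). The gripper opens to 88 mm and grips with 3 to 60 N. Pads are 18 mm wide; open, the fingers measure 123 mm over their backs; the gripper's body (75 mm by 187 mm) begins 45 mm behind the grasp point.
Start: joints at [-1.252, 0.689, -0.195, 1.565, 0.157, 0.902, -0.215], TCP at [0.176, 0.6, 0.239] pointing down, gripper open.
Joint ranges: [-3.01, 3.01], [-0.46, 2.08], [-1.47, 1.51], [0.13, 2.56], [-1, 4.14], [0.04, 2.09], [-2.66, 2.66]. Speed limits (rad/s): [2.57, 2.57, 3.14, 3.14, 3.14, 3.14, 3.14].

## Interface

Orientations are given as a unit quaternion [x, y, z, w].
In Python, from plant import r gives the robot as it stands. The module is installed in compiled form; this text tells all that it offers.
- The arm moves only by the tool carry_out, never from a script. Its argument "commands" is a list of rows, each a list of 6 numbers: the shift along the tool's x, y, z in m, then the turn, a rotation vector about the tool's x, y, z in degrees. In form: [[dx, dy, dz, wx, wy, wz], ...]. A call has 1 to 12 rows; each row is the pose to reach, as a shift and turn from the pose commanded when the call began, along the tool's axes at that moment; what a row does not reach only later rows make up. A row lasts 1/10 s, in which the tool goes at most 50 mm and 8.59 degrees, less where a joint would pass 70% of its speed; a pose out of reach is approached as far as the arm can. A call with a gripper value outside its range is refused whole. "fingers" is the closure in counts, from 0 (fully open) to 255 (shut), set as the call begins (left out, the last holds). The fingers move at their own pace and stop on an object; "grip_force" is the grip in N (left out, the last holds). Time passes only in rows, so rows that repeat a pose let the fingers close. It gives the time, the measured TCP pose, the force and the opening at its end, in the units of the state.
- r.get_state(): the state, without advancing time (a new reading comes with each control period).
- r.snapshot(name): name is "side" or "top" or "wrist"; returns a dict with "img" (480x640x3 uint8, blue, green, red), "intrinsics" (3x3 intrinsics, pixels), "extrinsics" (4x4, takes a point from camera to world coordinates); the wrist camera has in their place "tool_from_camera" (4x4, takes a point from camera to tool coordinates, whose origin is the TCP and whose axes are the flange's). Camera axes: x right, y down, z forward; pixel columns grow to the right and rows downward; lengths in m; the calibration is good to about 2 mm. The wrist camera is an equidistant fisheye: a pixel r from the principal point sees the ray r / f radians off the axis. A picture is of the moment at which its call begins: read the wrist's pose just before it. There is no depth.
- r.finish_job(): hands the job in, once; it reports no verdict.
Trained networks look in a picture, given as the dict that the camera call returned (one of the last four; its "shot" number tells which), for a name from the list of things; names that differ only in an ending like _2 or _b are one class to them, and where a whole thing is asked for, a point or a joint stands for the part that bears it (a point fixed in the world has none). Each returns a list of dicts, best first, with "p" (0 to 1); they miss things now and then, are a little off and sometimes report something else, mostly with a low value. They report only what shows in the picture. A call takes as long as a camera call. They do not tell look-alikes from the thing itself.
- r.spot_in(picture, label): "xyz" ([x, y, z] in m, in world coordinates, good to about 4 mm: the middle of the surface that is visible of it).
- r.spot_point(picture, label): "xyz" ([x, y, z] in m, in world coordinates, good to about 4 mm: a listed point, or the origin of a listed thing).
The state is a dict: "clock": time; "q": joint angles; "qd": joint speeds; "joint_torque": joint torques, N m; "tool_pos": TCP position; "eef_rot": TCP orientation; "contact_force": force on the tool from outside, world axes, zero at the start; "moment": the same for the moment, N m; "opening": opening from 0.0 (shut) to 1.0 (fully open).
Only numpy, scipy, OpenCV 4.12 (cv2) and the standard library are available. Lean on these libraries where they do the work, as an engineer would, in place of code of your own. Each camera call takes 0.05 s, during which the arm holds its last target.

## Working session

There is one attempt and no reset: what is moved stays moved. The work goes in short steps, Python scripts to look and compute and a tool call to move; the robot and the scene stay as the last step left them, time stands still between calls to the robot, and variables do not carry over. Pictures are saved under pics/ and viewed, and the job is handed in when it is done.

Besides the shell and the picture viewer there is one more tool, called after "Request:" as a command line: name --pt "numbers of a row" for each row, then --argument value for the rest. carry_out: Moves the arm, as the interface text tells. Its arguments: {"type":"object","properties":{"commands":{"type":"array","items":{"type":"array","items":{"type":"number"}}},"fingers":{"type":"number"},"grip_force":{"type":"number"}},"required":["commands"]}

```bash
mkdir -p pics; python3 - <<'E'
from plant import r
import cv2,numpy as np
s=r.get_state();print({k:np.round(v,3).tolist() for k,v in s.items()})
for n in ("top","side"):
    p=r.snapshot(n);cv2.imwrite(f"pics/{n}0.png",p["img"]);print(n,p["intrinsics"],np.round(p["extrinsics"],4).tolist())
    for l in ["stand","wide_board","narrow_board","sticker_a","weight","glue"]:
        for f in (r.spot_in,r.spot_point):
            print(l,f.__name__,[(round(d["p"],2),np.round(d["xyz"],3).tolist()) for d in f(p,l)])
E
```

```text
{'clock': 0.0, 'q': [-1.252, 0.69, -0.194, 1.566, 0.157, 0.902, -0.215], 'qd': [0.0, -0.0, -0.0, 0.001, 0.0, 0.002, -0.0], 'joint_torque': [0.0, -52.756, -1.267, -15.344, -0.053, 0.006, 0.0], 'tool_pos': [0.175, 0.599, 0.238], 'eef_rot': [0.142, 0.99, -0.001, -0.0], 'contact_force': [0.542, 0.051, -0.737], 'moment': [0.028, -0.017, -0.049], 'opening': 0.995}
top [[580.94632736   0.         323.08452032]
 [  0.         580.94632736 242.79167945]
 [  0.           0.           1.        ]] [[0.0274, -0.9939, 0.1066, 0.4046], [-0.9995, -0.0292, -0.0157, 0.0115], [0.0187, -0.1061, -0.9942, 1.1555], [0.0, 0.0, 0.0, 1.0]]
stand call [(0.88, [0.276, 0.294, 0.006]), (0.81, [0.442, 0.295, 0.01])]
stand call [(0.79, [0.446, 0.295, 0.002]), (0.58, [0.273, 0.295, 0.003])]
wide_board call [(0.87, [0.461, -0.261, 0.021])]
wide_board call [(0.56, [0.459, -0.262, 0.002])]
narrow_board call [(0.64, [0.619, -0.008, 0.018]), (0.22, [0.444, 0.294, 0.015])]
narrow_board call [(0.86, [0.621, -0.003, 0.002])]
sticker_a call [(0.83, [0.633, -0.218, 0.018]), (0.82, [0.638, 0.219, 0.02])]
sticker_a call [(0.91
[... 809 characters left out ...]
])]
wide_board call [(0.96, [0.459, -0.26, 0.003])]
narrow_board call [(0.82, [0.622, -0.012, 0.019]), (0.65, [0.442, 0.002, 0.034])]
narrow_board call [(0.87, [0.628, -0.005, -0.003])]
sticker_a call [(0.86, [0.632, -0.222, 0.02]), (0.7, [0.638, 0.211, 0.016]), (0.55, [0.455, -0.271, 0.021])]
sticker_a call [(0.66, [0.639, 0.218, -0.005]), (0.56, [0.632, -0.217, 0.0])]
weight call [(0.95, [0.334, 0.042, 0.034]), (0.8, [0.343, -0.077, 0.036]), (0.71, [0.442, 0.003, 0.034])]
weight call [(0.87, [0.336, 0.057, 0.001]), (0.76, [0.447, 0.013, -0.003]), (0.6, [0.346, -0.071, 0.003])]
glue call [(0.98, [0.752, 0.107, 0.071]), (0.43, [0.624, -0.014, 0.019])]
glue call [(0.91, [0.76, 0.116, 0.002])]
```

View pics/top0.png

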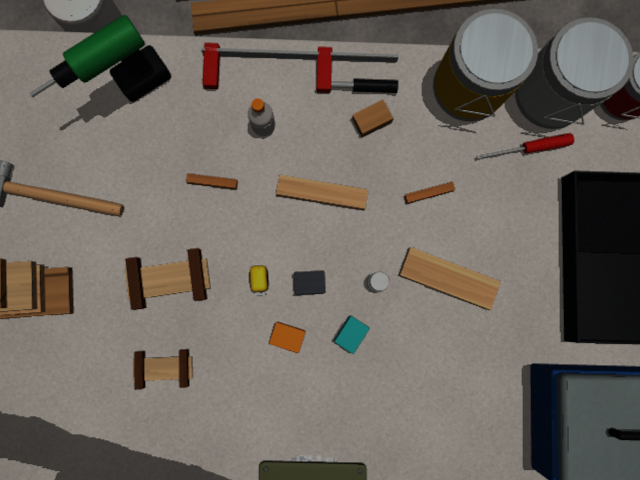

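View pics/side0.png

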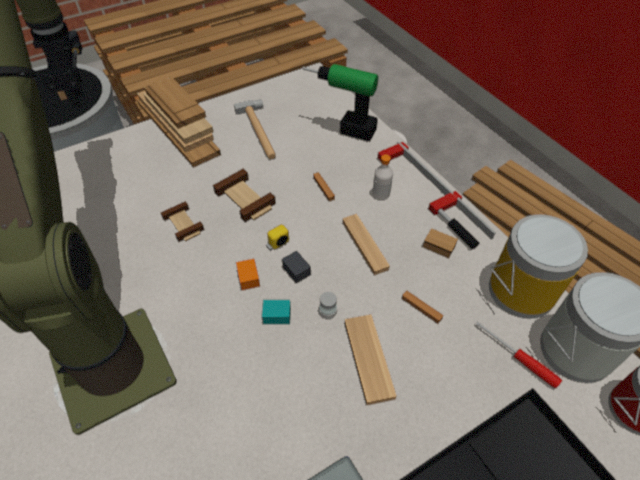

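Top view: the large stand is at (167,279) and its small look-alike at (162,369). The dark weight is at (309,283), with orange (287,337) and turquoise (352,334) look-alikes. The wide board is at (450,278), the narrow board at (322,192), and the stickers at (211,181) and (429,193). The brown block (372,117) and the board pile (30,290) are not needed, and the glue is at (260,118). I'll check these choices in crops rectified at each top plane.

```bash
cat > h.py <<'E'
import numpy as np,cv2
from scipy.spatial.transform import Rotation as R
def proj(p,P):
    T=np.linalg.inv(p["extrinsics"]);c=(T[:3,:3]@np.asarray(P,float).T).T+T[:3,3]
    u=(p["intrinsics"]@c.T).T;return u[:,:2]/u[:,2:]
def rect(p,cx,cy,z,half=0.13,s=2000.):
    # rectified patch: cols -> -y, rows -> -x ; s px per m
    n=int(2*half*s)
    w=np.array([[cx+half,cy+half,z],[cx+half,cy-half,z],[cx-half,cy-half,z],[cx-half,cy+half,z]])
    H=cv2.getPerspectiveTransform(np.float32([[0,0],[n,0],[n,n],[0,n]]),np.float32(proj(p,w)))
    return cv2.warpPerspective(p["img"],H,(n,n),flags=cv2.INTER_LINEAR|cv2.WARP_INVERSE_MAP)
def px2w(uv,cx,cy,half=0.13,s=2000.):
    uv=np.atleast_2d(uv);return np.c_[cx+half-uv[:,1]/s,cy+half-uv[:,0]/s]
E
python3 - <<'E'
from plant import r
from h import *
import numpy as np
p=r.snapshot("top")
import pickle;pickle.dump(p,open("top.pkl","wb"));pickle.dump(r.snapshot("side"),open("side.pkl","wb"))
O=dict(stand=(.445,.295,.03),wide=(.46,-.262,.02),narrow=(.62,-.003,.02),s1=(.632,-.219,.018),s2=(.638,.218,.018),weight=(.446,.015,.036))
t=[]
for k,(x,y,z) in O.items():
    a=cv2.resize(rect(p,x,y,z),(260,260));cv2.putText(a,k,(5,15),0,.5,(255,0,255),1);t.append(a)
cv2.imwrite("pics/rect0.png",np.vstack([np.hstack(t[:3]),np.hstack(t[3:])]))
E
```

```text
(no output)
```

View pics/rect0.png

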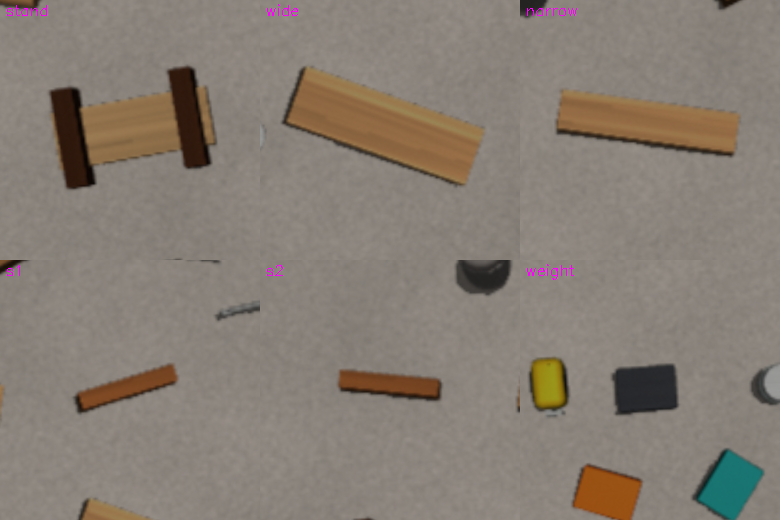

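```bash
cat >> h.py <<'E'
def fit(m,cx,cy,L,W,half=0.13,s=2000.):
    # mask m -> centre, angle of long axis (world), sizes
    n,lab,st,ce=cv2.connectedComponentsWithStats(m.astype(np.uint8))
    i=1+np.argmax(st[1:,4]-0*st[1:,4]);c=max(cv2.findContours((lab==i).astype(np.uint8),0,2)[0],key=cv2.contourArea)
    w=px2w(c[:,0,:].astype(float),cx,cy,half,s)
    (x,y),(a,b),t=cv2.minAreaRect(np.float32(w*1000))
    if a<b:a,b,t=b,a,t+90
    return x/1000,y/1000,((t+90)%180)-90,a,b
E
python3 - <<'E'
from h import *
import pickle
p=pickle.load(open("top.pkl","rb"))
O=dict(wide=(.46,-.262,.02,190,60),narrow=(.62,-.003,.02,180,40),s1=(.632,-.219,.018,100,18),s2=(.638,.218,.018,100,18))
for k,(x,y,z,L,W) in O.items():
    a=rect(p,x,y,z);h=cv2.cvtColor(a,cv2.COLOR_BGR2HSV);n=a.shape[0]
    sig=h[...,1].astype(float);v=h[...,2]
    vt=80 if k[0]!='s' else 60
    m=(h[...,0]<25)&(sig>75)&(v>vt)
    mm=np.zeros_like(m);mm[60:-90,20:-20]=m[60:-90,20:-20]
    print(k,np.round(fit(mm,x,y,L,W),4))
x,y,z=.446,.015,.036
a=rect(p,x,y,z);v=a.max(2);m=(v<85);mm=np.zeros_like(m);mm[150:-150,150:-150]=m[150:-150,150:-150]
print("weight",np.round(fit(mm,x,y,60,44),4))
x,y,z=.445,.295,.03
a=rect(p,x,y,z);v=a.max(2);h=cv2.cvtColor(a,cv2.COLOR_BGR2HSV)
print(v[250,110:170:6],h[250,110:170:6,1])
for c in ((0,190),(330,480)):
    m=np.zeros(v.shape,bool);m[100:390,c[0]:c[1]]=(v[100:390,c[0]:c[1]]<75)
    print("bearer",np.round(fit(m,x,y,100,22),4))
E
```

```text
wide [  0.4639  -0.2569  70.5085 190.4333  61.5503]
narrow [ 6.288000e-01 -8.000000e-04  8.221300e+01  1.804191e+02  4.108340e+01]
s1 [  0.6346  -0.2162 -72.8973 102.2316  20.2184]
s2 [  0.645    0.2187  85.2364 102.1459  19.8894]
weight [ 4.46600e-01  1.99000e-02 -8.53013e+01  6.33685e+01  4.66236e+01]
[91 44 45 46 45 45 47 42 10 64] [126 191 187 183 193 187 190 182 204 131]
bearer [  0.4371   0.3524  10.0882 100.7009  29.4577]
bearer [  0.4573   0.2355   9.7667 101.7213  27.1176]
```

```bash
cat > ov.py <<'E'
from h import *
def box(x,y,a,lx,ly,z0,h):
    c=np.array([[-lx,-ly],[lx,-ly],[lx,ly],[-lx,ly]])/2
    t=np.radians(a);Rm=np.array([[np.cos(t),-np.sin(t)],[np.sin(t),np.cos(t)]])
    c=c@Rm.T+[x,y]
    return np.r_[np.c_[c,np.full(4,z0)],np.c_[c,np.full(4,z0+h)]]
def draw(img,p,b,col=(255,0,255),S=1):
    u=(proj(p,b)*S*16+8*(S-1)).astype(int)
    for i in range(4):
        cv2.line(img,tuple(u[4+i]),tuple(u[4+(i+1)%4]),col,1,cv2.LINE_AA,4)
        cv2.line(img,tuple(u[i]),tuple(u[(i+1)%4]),(0,255,0),1,cv2.LINE_AA,4)
def stand(img,p,x,y,a,S=1):
    t=np.radians(a)
    for o in(.06,-.06): draw(img,p,box(x-np.sin(t)*o,y+np.cos(t)*o,a,.1,.022,0,.03),S=S)
E
python3 - <<'E'
from ov import *
import pickle
B=[(.4639,-.2569,70.5-90,.06,.19,0,.02),(.6288,-.0008,82.2-90,.04,.18,0,.02),(.6346,-.2162,-72.9,.1,.018,0,.018),(.645,.2187,85.2,.1,.018,0,.018),(.4466,.0195,4.7,.044,.06,0,.036)]
t=[]
for n in("top","side"):
    p=pickle.load(open(n+".pkl","rb"));S=4
    im=cv2.resize(p["img"],None,fx=S,fy=S,interpolation=cv2.INTER_CUBIC)
    for b in B: draw(im,p,box(*b),S=S)
    stand(im,p,.4465,.297,10,S)
    for b in B+[(.4465,.297,0)]:
        u=proj(p,[[b[0],b[1],.015]])[0]*S
        a=im[max(0,int(u[1])-200):,max(0,int(u[0])-240):][:400,:480]
        t.append(cv2.resize(a,(262,218)))
cv2.imwrite("pics/ov0.png",np.vstack([np.hstack(t[:3]),np.hstack(t[3:6])]))
cv2.imwrite("pics/ov1.png",np.vstack([np.hstack(t[6:9]),np.hstack(t[9:])]))
E
```

```text
(no output)
```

View pics/ov0.png

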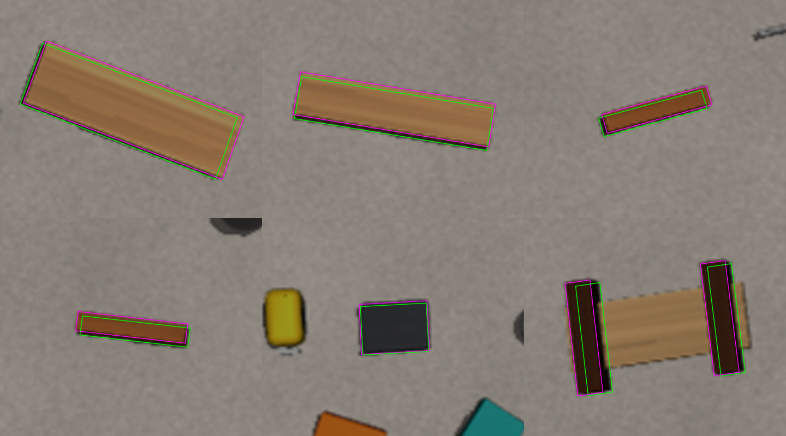

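View pics/ov1.png

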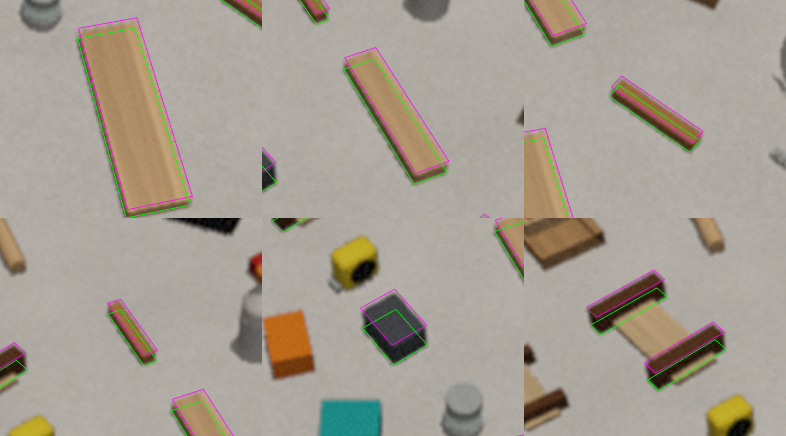

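```bash
cat > go.py <<'E'
import sys
from plant import r
from h import *
def row(x,y,z,yaw,verbose=1):
    s=r.get_state();q=R.from_quat(s["eef_rot"]);M=q.as_matrix()
    d=M.T@(np.array([x,y,z])-s["tool_pos"])
    t=np.radians(yaw)
    Y=np.array([np.cos(t),np.sin(t),0]);
    T=np.c_[np.cross(Y,[0,0,-1]),Y,[0,0,-1]]
    w=np.degrees((q.inv()*R.from_matrix(T)).as_rotvec())
    print("t=%.1f pos"%s["clock"],np.round(s["tool_pos"],4),"jaw yaw %.2f tilt %.2f"%(np.degrees(np.arctan2(M[1,1],M[0,1])),np.degrees(np.arccos(-M[2,2]))),"F",np.round(s["contact_force"],1),"open %.3f"%s["opening"],"q7 %.2f"%s["q"][6])
    print("row",np.round(d*1000,1),"mm",np.round(w,2))
if __name__=="__main__": row(*map(float,sys.argv[1:5]))
E
python3 go.py .46 .28 .25 33; python3 go.py .464 -.257 .2 -19.5
```

```text
t=1.4 pos [0.1756 0.5998 0.2387] jaw yaw 73.68 tilt 0.00 F [ 0.6  0.6 -0. ] open 1.000 q7 -0.22
row [-362.8 -227.   -11.3] mm [ 0.   -0.   40.68]
t=1.4 pos [0.1756 0.5998 0.2387] jaw yaw 73.68 tilt 0.00 F [ 0.6  0.6 -0. ] open 1.000 q7 -0.22
row [-517.5 -741.3   38.7] mm [ 0.   -0.   93.18]
```

Request:
carry_out --pt "-0.363 -0.227 -0.011 0 0 40.7" --pt "-0.363 -0.227 -0.011 0 0 40.7" --pt "-0.363 -0.227 -0.011 0 0 40.7" --pt "-0.363 -0.227 -0.011 0 0 40.7" --pt "-0.363 -0.227 -0.011 0 0 40.7" --pt "-0.363 -0.227 -0.011 0 0 40.7" --pt "-0.363 -0.227 -0.011 0 0 40.7" --pt "-0.363 -0.227 -0.011 0 0 40.7" --pt "-0.363 -0.227 -0.011 0 0 40.7" --pt "-0.363 -0.227 -0.011 0 0 40.7" --pt "-0.363 -0.227 -0.011 0 0 40.7" --fingers 0

```text
clock: 2.5
tool_pos: [0.4603, 0.2799, 0.2498]
eef_rot: [0.478, 0.878, 0.0, -0.0]
contact_force: [0.1, -0.3, -0.1]
opening: 0.999
```

```bash
python3 go.py .464 -.257 .2 -19.5; python3 - <<'E'
from plant import r
import cv2,pickle
s=r.get_state();p=r.snapshot("wrist");p["state"]=s;pickle.dump(p,open("w1.pkl","wb"));cv2.imwrite("pics/w1.png",p["img"]);print(p["intrinsics"],p["tool_from_camera"])
E
```

```text
t=2.5 pos [0.4603 0.2799 0.2498] jaw yaw 32.91 tilt 0.04 F [ 0.1 -0.3 -0.1] open 0.999 q7 -0.09
row [-452.8 -288.6   49.4] mm [-1.000e-02 -4.000e-02  5.241e+01]
[[371.64829954   0.         318.55492576]
 [  0.         371.64829954 234.28267816]
 [  0.           0.           1.        ]] [[ 3.98912421e-04 -9.60780649e-01 -2.77309188e-01  7.07991403e-02]
 [ 9.99999900e-01  3.26894671e-04  3.05933992e-04  2.14125790e-04]
 [-2.03284563e-04 -2.77309282e-01  9.60780683e-01 -1.46873488e-01]
 [ 0.00000000e+00  0.00000000e+00  0.00000000e+00  1.00000000e+00]]
```

View pics/w1.png

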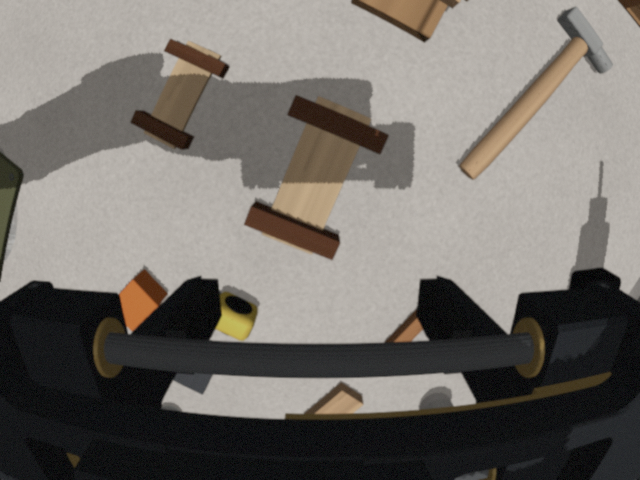

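The wrist view shows the large stand at about (318,178), between the hammer and the small stand. I'll overlay my stand estimate with the fisheye model.

```bash
cat >> ov.py <<'E'
def wproj(p,P):
    s=p["state"];T=np.eye(4);T[:3,:3]=R.from_quat(s["eef_rot"]).as_matrix();T[:3,3]=s["tool_pos"]
    C=np.linalg.inv(T@p["tool_from_camera"]);c=(C[:3,:3]@np.asarray(P,float).T).T+C[:3,3]
    r_=np.hypot(c[:,0],c[:,1]);th=np.arctan2(r_,c[:,2]);K=p["intrinsics"]
    return np.c_[K[0,2]+K[0,0]*th*c[:,0]/r_,K[1,2]+K[1,1]*th*c[:,1]/r_]
_pp=proj
def proj(p,P): return wproj(p,P) if "state" in p else _pp(p,P)
E
python3 - <<'E'
from ov import *
import pickle
p=pickle.load(open("w1.pkl","rb"));S=3
im=cv2.resize(p["img"],None,fx=S,fy=S,interpolation=cv2.INTER_CUBIC)
stand(im,p,.4465,.297,10,S)
cv2.imwrite("pics/w1o.png",im[240:840,600:1350])
E
```

```text
(no output)
```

View pics/w1o.png

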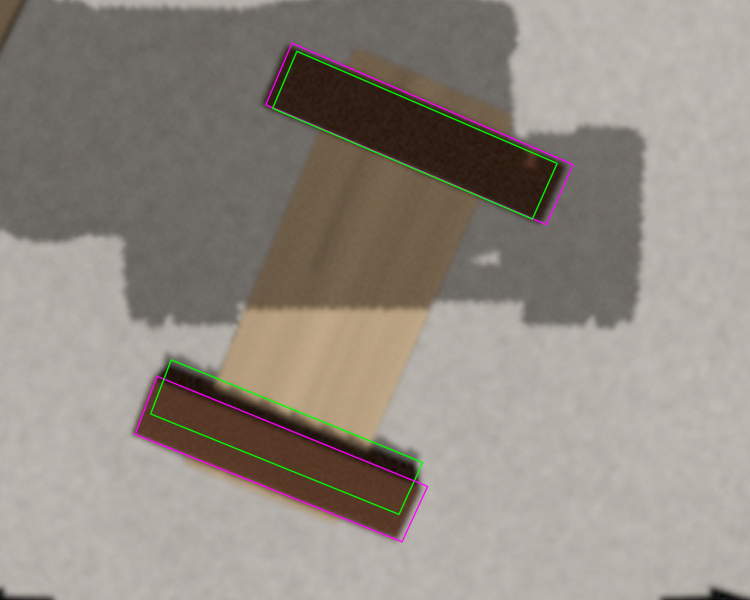

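The stand estimate fits within about 2 mm. I'll use (0.4455, 0.2965) at 10°. Next is the wide board.

Request:
carry_out --pt "-0.453 -0.289 0.02 0 0 52.4" --pt "-0.453 -0.289 0.02 0 0 52.4" --pt "-0.453 -0.289 0.02 0 0 52.4" --pt "-0.453 -0.289 0.02 0 0 52.4" --pt "-0.453 -0.289 0.02 0 0 52.4" --pt "-0.453 -0.289 0.02 0 0 52.4" --pt "-0.453 -0.289 0.02 0 0 52.4" --pt "-0.453 -0.289 0.02 0 0 52.4" --pt "-0.453 -0.289 0.02 0 0 52.4" --pt "-0.453 -0.289 0.02 0 0 52.4" --pt "-0.453 -0.289 0.02 0 0 52.4" --pt "-0.453 -0.289 0.02 0 0 52.4"

```text
clock: 3.75
tool_pos: [0.4642, -0.2621, 0.2297]
eef_rot: [0.818, 0.575, -0.001, 0.002]
contact_force: [0.1, -0.4, 0.1]
opening: 0.996
```

```bash
python3 go.py .464 -.257 .15 -19.5; cat > wo.py <<'E'
import sys,pickle
from plant import r
from ov import *
B=dict(wide=(.4635,-.2572,70.5-90,.06,.19,0,.02),narrow=(.6288,-.0008,82.2-90,.04,.18,0,.02),s1=(.6346,-.2162,-72.9,.1,.018,0,.018),s2=(.645,.2187,85.2,.1,.018,0,.018),weight=(.4464,.018,4.7,.044,.06,0,.036))
def shot(name,boxes,S=1,st=False):
    s=r.get_state();p=r.snapshot("wrist");p["state"]=s;pickle.dump(p,open(name+".pkl","wb"))
    im=p["img"] if S==1 else cv2.resize(p["img"],None,fx=S,fy=S)
    im=im.copy()
    for b in boxes: draw(im,p,box(*(B[b] if isinstance(b,str) else b)),S=S)
    if st: stand(im,p,.4455,.2965,10,S)
    return p,im
E
python3 - <<'E'
from wo import *
p,im=shot("w2",["wide","s1","narrow"]);cv2.imwrite("pics/w2.png",im)
E
```

```text
t=3.8 pos [ 0.4642 -0.2621  0.2297] jaw yaw -19.75 tilt 0.22 F [ 0.1 -0.4  0.1] open 0.996 q7 0.21
row [ 5.  -2.1 79.7] mm [ 0.13  0.18 -0.25]
```

View pics/w2.png

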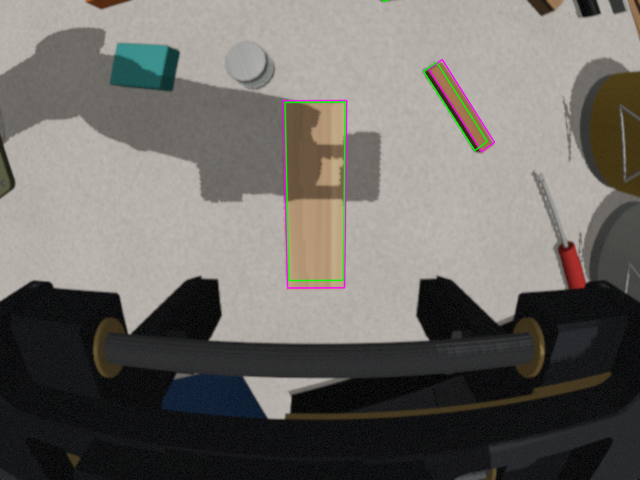

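The wide board overlay matches. The fingers straddle it and nothing else is near. Descending.

Request:
carry_out --pt "0.005 -0.002 0.04 0.1 0.2 0.2" --pt "0.005 -0.002 0.08 0.1 0.2 0.2" --pt "0.005 -0.002 0.12 0.1 0.2 0.2" --pt "0.005 -0.002 0.16 0.1 0.2 0.2" --pt "0.005 -0.002 0.19 0.1 0.2 0.2" --pt "0.005 -0.002 0.21 0.1 0.2 0.2" --pt "0.005 -0.002 0.22 0.1 0.2 0.2" --pt "0.005 -0.002 0.225 0.1 0.2 0.2" --pt "0.005 -0.002 0.225 0.1 0.2 0.2"

```text
clock: 4.7
tool_pos: [0.4648, -0.2507, 0.0049]
eef_rot: [0.817, 0.577, 0.001, -0.002]
contact_force: [0.9, -0.1, 0.3]
opening: 0.996
```

```bash
python3 go.py .464 -.257 .005 -19.5
```

```text
t=4.7 pos [ 0.4648 -0.2507  0.0049] jaw yaw -19.51 tilt 0.26 F [ 0.9 -0.1  0.3] open 0.996 q7 0.25
row [-6.2  1.3 -0.2] mm [-0.09 -0.24 -0.01]
```

Request:
carry_out --pt "-0.006 0.001 0 -0.1 -0.2 0" --pt "-0.006 0.001 0 -0.1 -0.2 0" --pt "-0.006 0.001 0 -0.1 -0.2 0"

```text
clock: 5.0
tool_pos: [0.4634, -0.2585, 0.0054]
eef_rot: [0.817, 0.576, 0.0, 0.001]
contact_force: [-0.7, 0.8, -0.4]
opening: 1.002
```

Request:
carry_out --pt "0 0 0 0 0 0" --pt "0 0 0 0 0 0" --pt "0 0 0 0 0 0" --pt "0 0 0 0 0 0" --pt "0 0 0 0 0 0" --pt "0 0 0 0 0 0" --pt "0 0 0 0 0 0" --fingers 255 --grip_force 20

```text
clock: 5.7
tool_pos: [0.463, -0.2578, 0.0047]
eef_rot: [0.817, 0.576, 0.0, -0.0]
contact_force: [-1.1, 0.5, 1.2]
opening: 0.68
```

```bash
python3 go.py .464 -.257 .15 -19.5
```

```text
t=5.7 pos [ 0.463  -0.2578  0.0047] jaw yaw -19.62 tilt 0.01 F [-1.1  0.5  1.2] open 0.680 q7 0.25
row [   1.1    0.6 -145.3] mm [-0.01 -0.01 -0.12]
```

Request:
carry_out --pt "0 0 -0.01 0 0 0" --pt "0 0 -0.03 0 0 0" --pt "0 0 -0.06 0 0 0" --pt "0 0 -0.09 0 0 0" --pt "0 0 -0.12 0 0 0" --pt "0 0 -0.135 0 0 0" --pt "0 0 -0.14 0 0 0" --pt "0 0 -0.14 0 0 0"

```text
clock: 6.5
tool_pos: [0.4633, -0.2579, 0.1453]
eef_rot: [0.817, 0.576, 0.0, 0.001]
contact_force: [-0.4, -0.4, -0.1]
opening: 0.679
```

```bash
python3 go.py .4455 .2965 .145 10; python3 - <<'E'
from wo import *
p,im=shot("w3",[]);cv2.imwrite("pics/w3.png",im)
E
```

```text
t=6.5 pos [ 0.4633 -0.2579  0.1453] jaw yaw -19.61 tilt 0.07 F [-0.4 -0.4 -0.1] open 0.679 q7 0.23
row [ 5.163e+02 -2.029e+02  1.000e-01] mm [ 7.000e-02  2.000e-02 -2.961e+01]
```

View pics/w3.png

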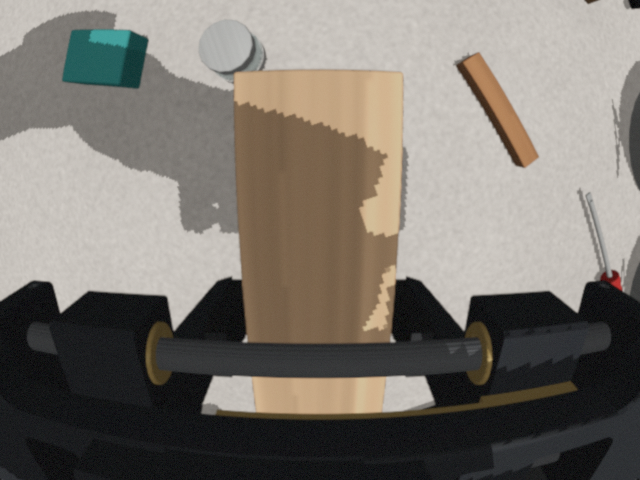

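```bash
python3 - <<'E'
from ov import *
import pickle
p=pickle.load(open("w3.pkl","rb"));s=p["state"];x,y,z=s["tool_pos"]
im=p["img"].copy()
draw(im,p,box(x,y,-19.6,.06,.19,z-.005,.02))
cv2.imwrite("pics/w3o.png",im[40:440,160:480])
E
```

```text
(no output)
```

View pics/w3o.png

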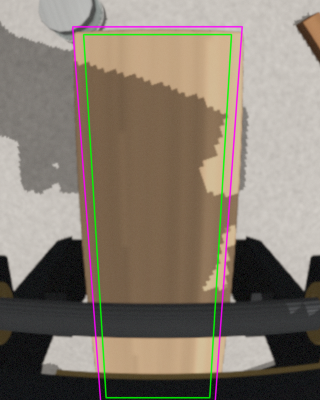

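Request:
carry_out --pt "0.015 -0.006 0 0 0 -2" --pt "0.045 -0.018 0 0 0 -4" --pt "0.08 -0.031 0 0 0 -6" --pt "0.118 -0.046 0 0 0 -8" --pt "0.156 -0.061 0 0 0 -10" --pt "0.194 -0.076 0 0 0 -12" --pt "0.232 -0.091 0 0 0 -14" --pt "0.27 -0.106 0 0 0 -16" --pt "0.308 -0.121 0 0 0 -18" --pt "0.346 -0.136 0 0 0 -20" --pt "0.384 -0.151 0 0 0 -22" --pt "0.422 -0.166 0 0 0 -24"

```text
clock: 7.75
tool_pos: [0.4463, 0.1976, 0.1437]
eef_rot: [0.678, 0.735, -0.001, -0.001]
contact_force: [0.7, 0.4, -0.3]
opening: 0.683
```

```bash
python3 go.py .4455 .2965 .145 10
```

```text
t=7.8 pos [0.4463 0.1976 0.1437] jaw yaw 4.62 tilt 0.16 F [ 0.7  0.4 -0.3] open 0.683 q7 -0.19
row [98.6  7.2 -1.4] mm [-0.16  0.02 -5.38]
```

Request:
carry_out --pt "0.035 0.003 0 0 0 -2" --pt "0.065 0.005 0 0 0 -4" --pt "0.085 0.006 0 0 0 -5.4" --pt "0.088 0.006 0 0 0 -5.4" --pt "0.088 0.006 0 0 0 -5.4" --pt "0.088 0.006 0 0 0 -5.4"

```text
clock: 8.35
tool_pos: [0.4471, 0.2816, 0.1442]
eef_rot: [0.645, 0.764, -0.001, 0.0]
contact_force: [-1.1, -0.1, -0.1]
opening: 0.68
```

```bash
python3 go.py .4455 .2965 .036 10
```

```text
t=8.3 pos [0.4471 0.2816 0.1442] jaw yaw 9.69 tilt 0.14 F [-1.1 -0.1 -0.1] open 0.680 q7 -0.26
row [ 15.1   1.1 108.2] mm [-0.09  0.1  -0.31]
```

Request:
carry_out --pt "0.01 0.001 0.01 -0.1 0.1 -0.3" --pt "0.015 0.001 0.03 -0.1 0.1 -0.3" --pt "0.015 0.001 0.05 -0.1 0.1 -0.3" --pt "0.015 0.001 0.06 -0.1 0.1 -0.3" --pt "0.015 0.001 0.06 -0.1 0.1 -0.3" --pt "0.015 0.001 0.06 -0.1 0.1 -0.3"

```text
clock: 8.95
tool_pos: [0.4464, 0.2982, 0.0848]
eef_rot: [0.643, 0.766, 0.001, -0.0]
contact_force: [-0.5, 0.3, -0.7]
opening: 0.681
```

```bash
python3 go.py .4455 .2965 .035 10; python3 - <<'E'
from wo import *
s=r.get_state();x,y,z=s["tool_pos"]
p,im=shot("w4",[(x,y,10,.06,.19,z-.005,.02)],st=True);cv2.imwrite("pics/w4.png",im)
q=r.snapshot("side");im=q["img"].copy();draw(im,q,box(x,y,10,.06,.19,z-.005,.02));stand(im,q,.4455,.2965,10);cv2.imwrite("pics/s4.png",cv2.resize(im[130:260,160:340],None,fx=3,fy=3))
E
```

```text
t=8.9 pos [0.4464 0.2982 0.0848] jaw yaw 10.04 tilt 0.14 F [-0.5  0.3 -0.7] open 0.681 q7 -0.26
row [-1.6 -1.3 49.8] mm [ 0.11 -0.09  0.04]
```

View pics/w4.png

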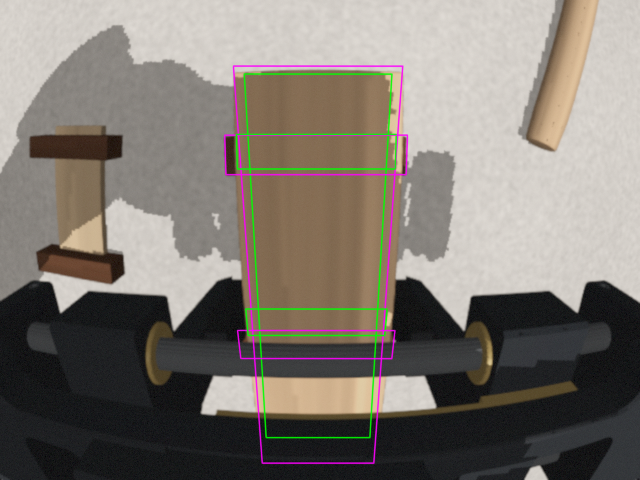

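View pics/s4.png

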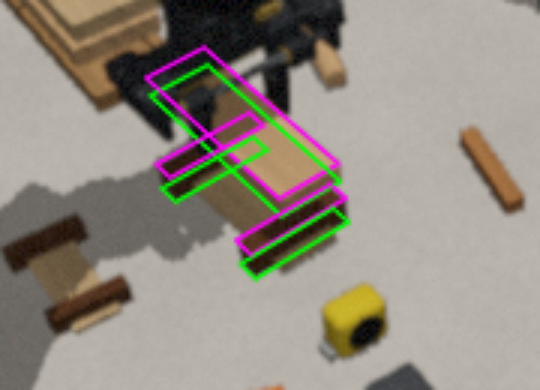

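The board sits centred over the stand, with the bearer ends showing at (230,155) and (403,157). Lowering it.

Request:
carry_out --pt "-0.001 -0.001 0.01 0.1 -0.1 0" --pt "-0.001 -0.001 0.02 0.1 -0.1 0" --pt "-0.001 -0.001 0.03 0.1 -0.1 0" --pt "-0.001 -0.001 0.038 0.1 -0.1 0" --pt "-0.001 -0.001 0.044 0.1 -0.1 0" --pt "-0.001 -0.001 0.047 0.1 -0.1 0" --pt "-0.001 -0.001 0.049 0.1 -0.1 0" --pt "-0.001 -0.001 0.05 0.1 -0.1 0" --pt "-0.001 -0.001 0.05 0.1 -0.1 0"

```text
clock: 9.95
tool_pos: [0.4455, 0.2975, 0.0349]
eef_rot: [0.642, 0.767, 0.0, 0.0]
contact_force: [0.8, -0.1, -1.3]
opening: 0.682
```

```bash
python3 go.py .4455 .2965 .035 10
```

```text
t=9.9 pos [0.4455 0.2975 0.0349] jaw yaw 10.08 tilt 0.03 F [ 0.8 -0.1 -1.3] open 0.682 q7 -0.25
row [-1.  -0.2 -0.1] mm [ 0.02 -0.01  0.08]
```

Request:
carry_out --pt "0 0 0 0 0 0" --pt "0 0 0 0 0 0" --pt "0 0 0 0 0 0" --pt "0 0 0 0 0 0" --pt "0 0 0 0 0 0" --fingers 20

```text
clock: 10.45
tool_pos: [0.4454, 0.2975, 0.0348]
eef_rot: [0.642, 0.767, 0.0, -0.0]
contact_force: [-0.1, -0.3, 0.3]
opening: 0.922
```

Request:
carry_out --pt "0 0 -0.01 0 0 0" --pt "0 0 -0.03 0 0 0" --pt "0 0 -0.07 0 0 0" --pt "0 0 -0.12 0 0 0" --pt "0 0 -0.17 0 0 0" --pt "0 0 -0.2 0 0 0" --pt "0 0 -0.2 0 0 0" --pt "0 0 -0.2 0 0 0"

```text
clock: 11.25
tool_pos: [0.4452, 0.2975, 0.2355]
eef_rot: [0.642, 0.767, 0.001, -0.0]
contact_force: [-0.3, -0.1, -0.2]
opening: 0.916
```

```bash
python3 go.py .6346 -.2162 .2 17.1;python3 go.py .645 .2187 .2 -4.8; python3 - <<'E'
from wo import *
p,im=shot("w5",[(.4455,.2965,10,.06,.19,.03,.02)],st=True);cv2.imwrite("pics/w5.png",im)
E
```

```text
t=11.2 pos [0.4452 0.2975 0.2355] jaw yaw 10.09 tilt 0.08 F [-0.3 -0.1 -0.2] open 0.916 q7 -0.31
row [-539.    96.4   35.1] mm [ 0.06 -0.05 -7.01]
t=11.2 pos [0.4452 0.2975 0.2355] jaw yaw 10.09 tilt 0.08 F [-0.3 -0.1 -0.2] open 0.916 q7 -0.31
row [-112.6  182.9   35.5] mm [ 0.05 -0.06 14.89]
```

View pics/w5.png

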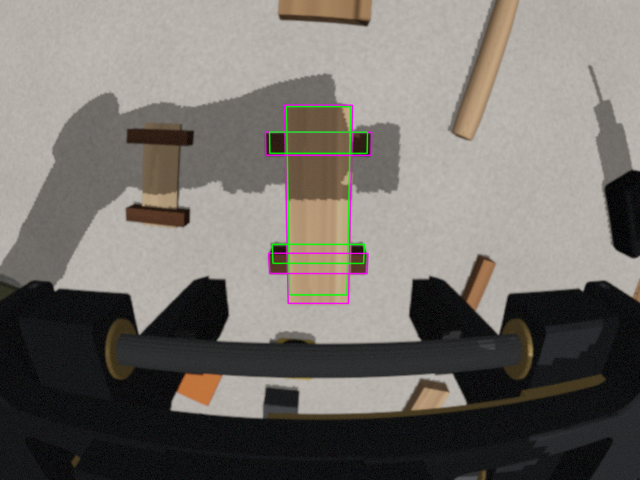

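Step 1 is done: the wide board matches the predicted outline. Next is sticker 2, at (0.645, 0.219).

Request:
carry_out --pt "-0.025 0.04 0 0 0 3.7" --pt "-0.055 0.08 0 0 0 7.5" --pt "-0.08 0.12 0 0 0 11" --pt "-0.1 0.16 0 0 0 14.9" --pt "-0.1125 0.183 0.02 0 0 14.9" --pt "-0.1125 0.183 0.04 0 0 14.9" --pt "-0.1125 0.183 0.06 0 0 14.9" --pt "-0.1125 0.183 0.06 0 0 14.9" --pt "-0.1125 0.183 0.06 0 0 14.9"

```text
clock: 12.2
tool_pos: [0.6443, 0.2185, 0.1733]
eef_rot: [0.736, 0.677, -0.001, -0.001]
contact_force: [0.1, -0.2, 0.1]
opening: 0.925
```

```bash
python3 go.py .645 .2187 .004 -4.8; python3 - <<'E'
from wo import *
p,im=shot("w6",["s2"]);cv2.imwrite("pics/w6.png",im)
E
```

```text
t=12.2 pos [0.6443 0.2185 0.1733] jaw yaw -4.81 tilt 0.17 F [ 0.1 -0.2  0.1] open 0.925 q7 -0.26
row [  0.5   1.1 169.3] mm [-0.16  0.07 -0.01]
```

View pics/w6.png

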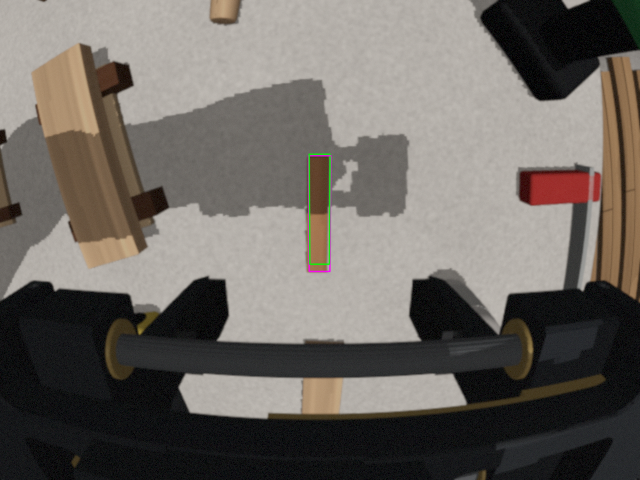

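Request:
carry_out --pt "0 0.001 0.035 -0.1 0.1 0" --pt "0 0.001 0.07 -0.1 0.1 0" --pt "0 0.001 0.105 -0.1 0.1 0" --pt "0 0.001 0.135 -0.1 0.1 0" --pt "0 0.001 0.155 -0.1 0.1 0" --pt "0 0.001 0.165 -0.1 0.1 0" --pt "0 0.001 0.169 -0.1 0.1 0" --pt "0 0.001 0.169 -0.1 0.1 0" --pt "0 0.001 0.169 -0.1 0.1 0"

```text
clock: 13.15
tool_pos: [0.6474, 0.2189, 0.0072]
eef_rot: [0.736, 0.677, 0.002, 0.001]
contact_force: [0.9, -0.1, -0.8]
opening: 0.919
```

```bash
python3 go.py .645 .2187 .004 -4.8
```

```text
t=13.2 pos [0.6474 0.2189 0.0072] jaw yaw -4.81 tilt 0.29 F [ 0.9 -0.1 -0.8] open 0.919 q7 -0.22
row [-0.4 -2.4  3.2] mm [ 0.24 -0.16 -0.01]
```

Request:
carry_out --pt "0 0 0 0 0 0" --pt "0 0 0 0 0 0" --pt "0 0 0 0 0 0" --pt "0 0 0 0 0 0" --pt "0 0 0 0 0 0" --pt "0 0 0 0 0 0" --pt "0 0 0 0 0 0" --pt "0 0 0 0 0 0" --pt "0 0 0 0 0 0" --fingers 255 --grip_force 12

```text
clock: 14.05
tool_pos: [0.6462, 0.2186, 0.0056]
eef_rot: [0.736, 0.677, 0.001, 0.0]
contact_force: [-0.1, -1.5, -0.6]
opening: 0.204
```

```bash
python3 go.py .645 .2187 .15 -4.8
```

```text
t=14.1 pos [0.6462 0.2186 0.0056] jaw yaw -4.82 tilt 0.14 F [-0.1 -1.5 -0.6] open 0.204 q7 -0.22
row [   0.2   -0.9 -144.4] mm [ 0.09 -0.1  -0.02]
```

Request:
carry_out --pt "0 0 -0.01 0 0 0" --pt "0 0 -0.04 0 0 0" --pt "0 0 -0.08 0 0 0" --pt "0 0 -0.12 0 0 0" --pt "0 0 -0.145 0 0 0" --pt "0 0 -0.145 0 0 0" --pt "0 0 -0.145 0 0 0"

```text
clock: 14.75
tool_pos: [0.6459, 0.2185, 0.1514]
eef_rot: [0.736, 0.677, 0.002, 0.0]
contact_force: [-0.5, -0.4, -2.0]
opening: 0.204
```

```bash
python3 go.py .4351 .3556 .15 100
```

```text
t=14.8 pos [0.6459 0.2185 0.1514] jaw yaw -4.81 tilt 0.20 F [-0.5 -0.4 -2. ] open 0.204 q7 -0.25
row [ 118.9 -221.6    1.1] mm [ 2.3000e-01  3.0000e-02 -1.0481e+02]
```

Request:
carry_out --pt "0.005 -0.01 0 0 0 -4" --pt "0.017 -0.03 0 0 0 -12" --pt "0.029 -0.053 0 0 0 -20" --pt "0.04 -0.075 0 0 0 -28" --pt "0.052 -0.097 0 0 0 -36" --pt "0.064 -0.119 0 0 0 -44" --pt "0.076 -0.141 0 0 0 -52" --pt "0.088 -0.163 0 0 0 -60" --pt "0.1 -0.185 0 0 0 -68" --pt "0.11 -0.205 0 0 0 -76" --pt "0.117 -0.218 0 0 0 -84" --pt "0.119 -0.2215 0 0 0 -92"

```text
clock: 15.95
tool_pos: [0.4319, 0.3565, 0.1491]
eef_rot: [0.02, 1.0, 0.0, -0.001]
contact_force: [0.4, 0.4, 0.5]
opening: 0.204
```

```bash
python3 go.py .4351 .3556 .15 100
```

```text
t=15.9 pos [0.4319 0.3565 0.1491] jaw yaw 87.73 tilt 0.13 F [0.4 0.4 0.5] open 0.204 q7 0.58
row [-3.2 -0.8 -0.9] mm [  0.03  -0.13 -12.27]
```

Request:
carry_out --pt "-0.003 0 0 0 0 -6" --pt "-0.003 0 0.01 0 0 -12.3" --pt "-0.003 0 0.03 0 0 -12.3" --pt "-0.003 0 0.045 0 0 -12.3" --pt "-0.003 0 0.05 0 0 -12.3" --pt "-0.003 0 0.05 0 0 -12.3" --pt "-0.003 0 0.05 0 0 -12.3" --pt "-0.003 0 0.05 0 0 -12.3"

```text
clock: 16.75
tool_pos: [0.4386, 0.3558, 0.1011]
eef_rot: [-0.083, 0.997, 0.001, 0.001]
contact_force: [0.4, 1.0, -0.8]
opening: 0.2
```

```bash
python3 go.py .4351 .3556 .0565 100; python3 - <<'E'
from wo import *
s=r.get_state();x,y,z=s["tool_pos"]
p,im=shot("w7",[(x,y,10,.1,.018,z-.0056,.018),(.4351,.3556,10,.1,.018,.05,.018),(.4455,.2965,10,.06,.19,.03,.02)]);cv2.imwrite("pics/w7.png",im)
E
```

```text
t=16.8 pos [0.4386 0.3558 0.1011] jaw yaw 99.48 tilt 0.20 F [ 0.4  1.  -0.8] open 0.200 q7 0.70
row [ 3.6  0.3 44.6] mm [ 0.11  0.17 -0.52]
```

View pics/w7.png

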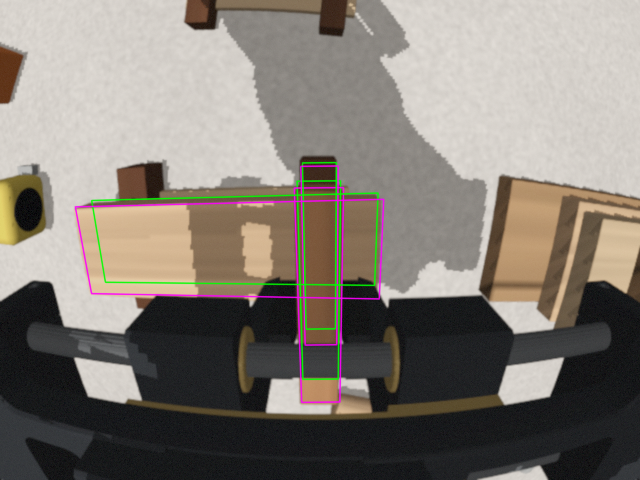

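Request:
carry_out --pt "0.001 0 0.01 0.1 0.1 -0.5" --pt "0.001 0 0.02 0.1 0.1 -0.5" --pt "0.001 0 0.03 0.1 0.1 -0.5" --pt "0.001 0 0.038 0.1 0.1 -0.5" --pt "0.001 0 0.042 0.1 0.1 -0.5" --pt "0.001 0 0.0445 0.1 0.1 -0.5" --pt "0.001 0 0.0445 0.1 0.1 -0.5" --pt "0.001 0 0.0445 0.1 0.1 -0.5"

```text
clock: 17.6
tool_pos: [0.4376, 0.3556, 0.0562]
eef_rot: [-0.087, 0.996, -0.0, 0.0]
contact_force: [-0.2, -0.2, -0.4]
opening: 0.206
```

```bash
python3 go.py .4351 .3556 .0555 100
```

```text
t=17.6 pos [0.4376 0.3556 0.0562] jaw yaw 99.98 tilt 0.05 F [-0.2 -0.2 -0.4] open 0.206 q7 0.69
row [2.4 0.5 0.7] mm [-0.01  0.05 -0.02]
```

Request:
carry_out --pt "0.001 0 0.001 0 0 0" --pt "0.001 0 0.001 0 0 0"

```text
clock: 17.8
tool_pos: [0.437, 0.3555, 0.0555]
eef_rot: [-0.087, 0.996, 0.0, 0.001]
contact_force: [0.6, -0.7, 2.9]
opening: 0.205
```

Request:
carry_out --pt "0 0 0 0 0 0" --pt "0 0 0 0 0 0" --pt "0 0 0 0 0 0" --pt "0 0 0 0 0 0" --pt "0 0 0 0 0 0" --fingers 110

```text
clock: 18.3
tool_pos: [0.4363, 0.3552, 0.055]
eef_rot: [-0.087, 0.996, -0.0, 0.0]
contact_force: [-0.2, 0.5, 0.6]
opening: 0.566
```

Request:
carry_out --pt "0 0 -0.005 0 0 0" --pt "0 0 -0.02 0 0 0" --pt "0 0 -0.05 0 0 0" --pt "0 0 -0.09 0 0 0" --pt "0 0 -0.13 0 0 0" --pt "0 0 -0.15 0 0 0" --pt "0 0 -0.15 0 0 0" --pt "0 0 -0.15 0 0 0"

```text
clock: 19.1
tool_pos: [0.4363, 0.355, 0.2052]
eef_rot: [-0.087, 0.996, -0.0, 0.0]
contact_force: [-0.4, 0.2, -0.4]
opening: 0.566
```

```bash
python3 go.py .6346 -.2162 .2 17.1; python3 - <<'E'
from wo import *
p,im=shot("w8",[(.4351,.3556,10,.1,.018,.05,.018),(.4455,.2965,10,.06,.19,.03,.02)]);cv2.imwrite("pics/w8.png",im)
E
```

```text
t=19.1 pos [0.4363 0.355  0.2052] jaw yaw 99.98 tilt 0.05 F [-0.4  0.2 -0.4] open 0.566 q7 0.76
row [ -96.4 -597.     5.5] mm [1.000e-02 5.000e-02 8.288e+01]
```

View pics/w8.png

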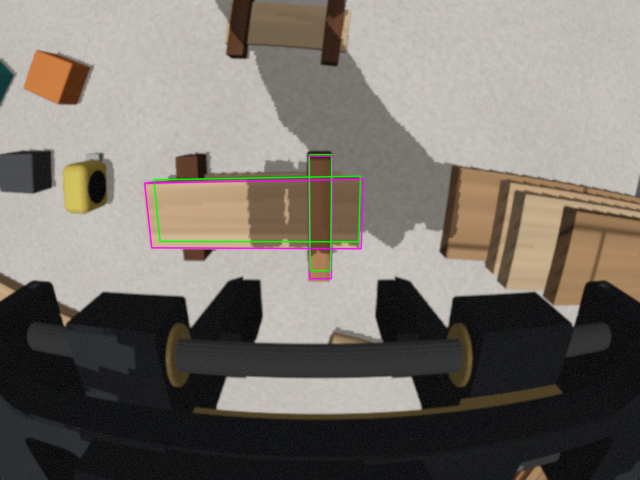

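Sticker 1 lies over the +y bearer and matches the predicted outline at (320,215). Now the second sticker.

Request:
carry_out --pt "-0.006 -0.03 0 0 0 6" --pt "-0.013 -0.08 0 0 0 14" --pt "-0.021 -0.13 0 0 0 22" --pt "-0.029 -0.18 0 0 0 29" --pt "-0.037 -0.23 0 0 0 36" --pt "-0.045 -0.28 0 0 0 43" --pt "-0.053 -0.33 0 0 0 50" --pt "-0.061 -0.38 0 0 0 57" --pt "-0.07 -0.43 0 0 0 64" --pt "-0.078 -0.48 0 0 0 71" --pt "-0.086 -0.53 0 0 0 78" --pt "-0.094 -0.58 0 0 0 82.9" --fingers 60

```text
clock: 20.35
tool_pos: [0.6265, -0.1946, 0.2034]
eef_rot: [0.596, 0.803, -0.001, -0.001]
contact_force: [0.1, 0.1, -0.4]
opening: 0.766
```

Request:
carry_out --pt "0 0 0 0 0 0" --pt "0 0 0 0 0 0" --pt "0 0 0 0 0 0"

```text
clock: 20.65
tool_pos: [0.6265, -0.1908, 0.2039]
eef_rot: [0.593, 0.805, 0.0, -0.001]
contact_force: [-0.2, 1.1, 0.5]
opening: 0.762
```

```bash
python3 go.py .6346 -.2162 .15 17.1; python3 - <<'E'
from wo import *
p,im=shot("w9",["s1"]);cv2.imwrite("pics/w9.png",im)
E
```

```text
t=20.6 pos [ 0.6265 -0.1908  0.2039] jaw yaw 17.22 tilt 0.17 F [-0.2  1.1  0.5] open 0.762 q7 0.60
row [-26.8   0.3  53.8] mm [-0.09 -0.14  0.12]
```

View pics/w9.png

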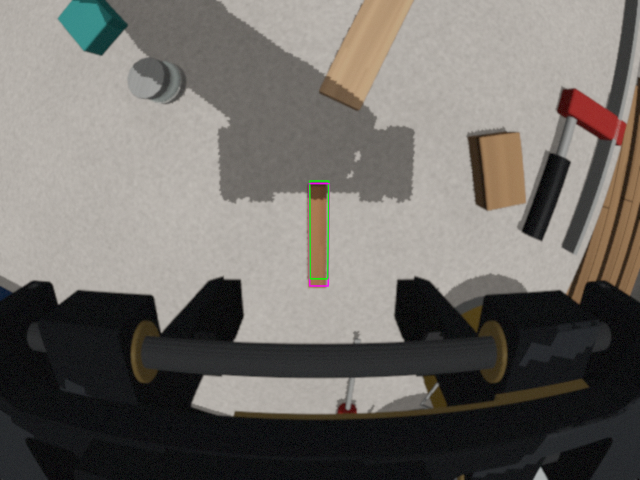

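```bash
python3 - <<'E'
from h import *
import pickle
p=pickle.load(open("top.pkl","rb"))
for u in [(462,118),(440,100),(435,70),(540,128),(475,157)]:
    for z in (0,.16):
        K=p["intrinsics"];E=p["extrinsics"];d=E[:3,:3]@np.array([(u[0]-K[0,2])/K[0,0],(u[1]-K[1,2])/K[1,1],1])
        print(u,z,np.round(E[:3,3]+d*(z-E[2,3])/d[2],3)[:2],end=" ")
    print()
E
```

```text
(462, 118) 0 [ 0.795 -0.285] (462, 118) 0.16 [ 0.741 -0.244] 
(440, 100) 0 [ 0.832 -0.24 ] (440, 100) 0.16 [ 0.773 -0.205] 
(435, 70) 0 [ 0.896 -0.229] (435, 70) 0.16 [ 0.828 -0.196] 
(540, 128) 0 [ 0.779 -0.447] (540, 128) 0.16 [ 0.727 -0.383] 
(475, 157) 0 [ 0.714 -0.312] (475, 157) 0.16 [ 0.671 -0.267]
```

The nearest paint can's front edge is at about x = 0.79, and the gripper body reaches at most x ≈ 0.74. It's clear, so I'll descend.

Request:
carry_out --pt "-0.015 0 0.01 -0.1 -0.1 0.1" --pt "-0.025 0 0.03 -0.1 -0.1 0.1" --pt "-0.027 0 0.06 -0.1 -0.1 0.1" --pt "-0.027 0 0.09 -0.1 -0.1 0.1" --pt "-0.027 0 0.12 -0.1 -0.1 0.1" --pt "-0.027 0 0.15 -0.1 -0.1 0.1" --pt "-0.027 0 0.17 -0.1 -0.1 0.1" --pt "-0.027 0 0.18 -0.1 -0.1 0.1" --pt "-0.027 0 0.18 -0.1 -0.1 0.1" --pt "-0.027 0 0.18 -0.1 -0.1 0.1"

```text
clock: 21.7
tool_pos: [0.6358, -0.2192, 0.026]
eef_rot: [0.595, 0.804, 0.0, 0.002]
contact_force: [0.7, 0.7, 0.3]
opening: 0.764
```

```bash
python3 go.py .6346 -.2162 .0055 17.1
```

```text
t=21.7 pos [ 0.6358 -0.2192  0.026 ] jaw yaw 17.00 tilt 0.25 F [0.7 0.7 0.3] open 0.764 q7 0.63
row [ 3.3 -0.4 20.4] mm [ 0.18  0.18 -0.1 ]
```

Request:
carry_out --pt "0.003 0 0.01 0.1 0.1 0" --pt "0.003 0 0.018 0.1 0.1 0" --pt "0.003 0 0.0205 0.1 0.1 0" --pt "0.003 0 0.0205 0.1 0.1 0" --pt "0.003 0 0.0205 0.1 0.1 0"

```text
clock: 22.2
tool_pos: [0.6344, -0.2162, 0.0049]
eef_rot: [0.595, 0.804, -0.0, 0.0]
contact_force: [0.0, 0.7, 0.5]
opening: 0.764
```

Request:
carry_out --pt "0 0 0 0 0 0" --pt "0 0 0 0 0 0" --pt "0 0 0 0 0 0" --pt "0 0 0 0 0 0" --pt "0 0 0 0 0 0" --pt "0 0 0 0 0 0" --pt "0 0 0 0 0 0" --pt "0 0 0 0 0 0" --fingers 255 --grip_force 12

```text
clock: 23.0
tool_pos: [0.6343, -0.2161, 0.0048]
eef_rot: [0.595, 0.804, -0.0, 0.0]
contact_force: [0.3, 0.2, 0.2]
opening: 0.2
```

Request:
carry_out --pt "0 0 -0.01 0 0 0" --pt "0 0 -0.04 0 0 0" --pt "0 0 -0.08 0 0 0" --pt "0 0 -0.12 0 0 0" --pt "0 0 -0.145 0 0 0" --pt "0 0 -0.145 0 0 0" --pt "0 0 -0.145 0 0 0"

```text
clock: 23.7
tool_pos: [0.6344, -0.2159, 0.1505]
eef_rot: [0.595, 0.804, 0.0, 0.001]
contact_force: [-0.4, 0.2, 0.1]
opening: 0.206
```

```bash
python3 go.py .4559 .2374 .15 100
```

```text
t=23.7 pos [ 0.6344 -0.2159  0.1505] jaw yaw 16.98 tilt 0.08 F [-0.4  0.2  0.1] open 0.206 q7 0.63
row [485.7 -38.2   0. ] mm [ 2.000e-02  9.000e-02 -8.302e+01]
```

Request:
carry_out --pt "0.015 -0.001 0 0 0 -4" --pt "0.05 -0.004 0 0 0 -11" --pt "0.09 -0.007 0 0 0 -18" --pt "0.13 -0.01 0 0 0 -25" --pt "0.17 -0.013 0 0 0 -32" --pt "0.21 -0.017 0 0 0 -39" --pt "0.25 -0.02 0 0 0 -46" --pt "0.29 -0.023 0 0 0 -53" --pt "0.33 -0.026 0 0 0 -60" --pt "0.37 -0.029 0 0 0 -67" --pt "0.41 -0.032 0 0 0 -74" --pt "0.45 -0.035 0 0 0 -80"

```text
clock: 24.9
tool_pos: [0.4676, 0.2051, 0.1483]
eef_rot: [-0.063, 0.998, -0.001, -0.001]
contact_force: [-0.0, 0.7, -0.7]
opening: 0.201
```

Request:
carry_out --pt "0 0 0 0 0 0" --pt "0 0 0 0 0 0" --pt "0 0 0 0 0 0" --pt "0 0 0 0 0 0"

```text
clock: 25.3
tool_pos: [0.4697, 0.2023, 0.1491]
eef_rot: [-0.059, 0.998, -0.001, -0.0]
contact_force: [-0.2, -0.1, -0.4]
opening: 0.197
```

```bash
python3 go.py .4559 .2374 .1 100
```

```text
t=25.3 pos [0.4697 0.2023 0.1491] jaw yaw 96.80 tilt 0.11 F [-0.2 -0.1 -0.4] open 0.197 q7 0.92
row [ 9.5 36.6 49.1] mm [-0.1  -0.03 -3.2 ]
```

Request:
carry_out --pt "0.005 0.015 0 0 0 -2" --pt "0.009 0.03 0.005 0 0 -3.2" --pt "0.0095 0.0365 0.02 0 0 -3.2" --pt "0.0095 0.0365 0.035 0 0 -3.2" --pt "0.0095 0.0365 0.049 0 0 -3.2" --pt "0.0095 0.0365 0.049 0 0 -3.2" --pt "0.0095 0.0365 0.049 0 0 -3.2" --pt "0.0095 0.0365 0.049 0 0 -3.2"

```text
clock: 26.1
tool_pos: [0.4558, 0.2396, 0.1012]
eef_rot: [-0.089, 0.996, 0.0, 0.001]
contact_force: [0.1, -0.0, -1.4]
opening: 0.204
```

```bash
python3 go.py .4559 .2374 .0555 100; python3 - <<'E'
from wo import *
s=r.get_state();x,y,z=s["tool_pos"]
p,im=shot("w10",[(x,y,10,.1,.018,z-.005,.018),(.4559,.2374,10,.1,.018,.05,.018),(.4351,.3556,10,.1,.018,.05,.018),(.4455,.2965,10,.06,.19,.03,.02)]);cv2.imwrite("pics/w10.png",im)
E
```

```text
t=26.1 pos [0.4558 0.2396 0.1012] jaw yaw 100.19 tilt 0.08 F [ 0.1 -0.  -1.4] open 0.204 q7 0.87
row [ 0.4 -2.2 45.7] mm [0.01 0.08 0.19]
```

View pics/w10.png

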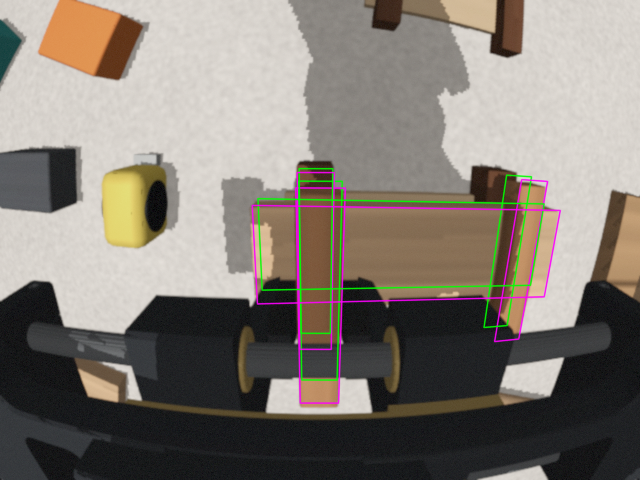

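Request:
carry_out --pt "-0.002 -0.002 0.01 0 0.1 0.2" --pt "-0.002 -0.002 0.02 0 0.1 0.2" --pt "-0.002 -0.002 0.03 0 0.1 0.2" --pt "-0.002 -0.002 0.038 0 0.1 0.2" --pt "-0.002 -0.002 0.042 0 0.1 0.2" --pt "-0.002 -0.002 0.0455 0 0.1 0.2" --pt "-0.002 -0.002 0.0455 0 0.1 0.2" --pt "-0.002 -0.002 0.0455 0 0.1 0.2"

```text
clock: 26.95
tool_pos: [0.4579, 0.2377, 0.0551]
eef_rot: [-0.087, 0.996, -0.0, -0.001]
contact_force: [0.8, -0.3, 0.1]
opening: 0.201
```

```bash
python3 go.py .4559 .2374 .0548 100
```

```text
t=26.9 pos [0.4579 0.2377 0.0551] jaw yaw 99.99 tilt 0.07 F [ 0.8 -0.3  0.1] open 0.201 q7 0.85
row [2.1 0.1 0.3] mm [-0.02 -0.06 -0.01]
```

Request:
carry_out --pt "0 0 0.0005 0 0 0" --pt "0 0 0.0005 0 0 0"

```text
clock: 27.15
tool_pos: [0.458, 0.2376, 0.0547]
eef_rot: [-0.087, 0.996, -0.0, -0.001]
contact_force: [0.4, -0.0, -0.3]
opening: 0.206
```

Request:
carry_out --pt "0 0 0 0 0 0" --pt "0 0 0 0 0 0" --pt "0 0 0 0 0 0" --pt "0 0 0 0 0 0" --pt "0 0 0 0 0 0" --fingers 110

```text
clock: 27.65
tool_pos: [0.4579, 0.2376, 0.0546]
eef_rot: [-0.087, 0.996, -0.0, -0.001]
contact_force: [-0.7, -0.5, 1.2]
opening: 0.567
```

Request:
carry_out --pt "0 0 -0.005 0 0 0" --pt "0 0 -0.02 0 0 0" --pt "0 0 -0.05 0 0 0" --pt "0 0 -0.09 0 0 0" --pt "0 0 -0.13 0 0 0" --pt "0 0 -0.15 0 0 0" --pt "0 0 -0.15 0 0 0" --pt "0 0 -0.15 0 0 0"

```text
clock: 28.45
tool_pos: [0.458, 0.2374, 0.2048]
eef_rot: [-0.087, 0.996, -0.0, -0.0]
contact_force: [0.5, -0.1, -0.7]
opening: 0.571
```

```bash
python3 go.py .6288 -.0008 .2 -7.8; python3 - <<'E'
from wo import *
p,im=shot("w11",[(.4559,.2374,10,.1,.018,.05,.018),(.4351,.3556,10,.1,.018,.05,.018),(.4455,.2965,10,.06,.19,.03,.02)]);cv2.imwrite("pics/w11.png",im)
E
```

```text
t=28.4 pos [0.458  0.2374 0.2048] jaw yaw 99.97 tilt 0.06 F [ 0.5 -0.1 -0.7] open 0.571 q7 0.93
row [-126.9 -264.2    4.8] mm [-7.0000e-02 -1.0000e-02  1.0777e+02]
```

View pics/w11.png

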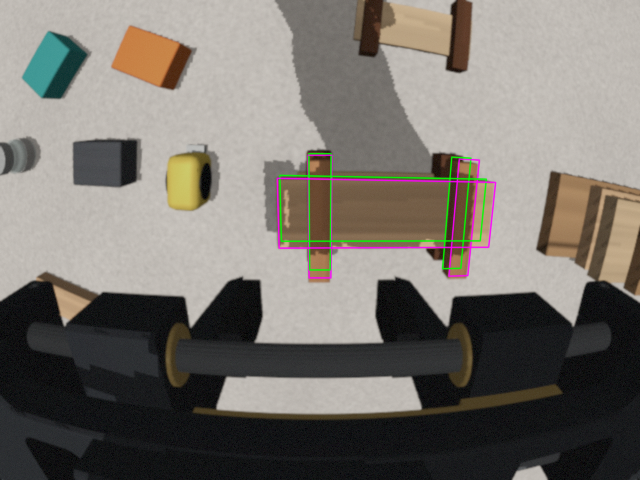

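Both stickers sit over their bearers, at (320,215) and (462,217), and match the outlines. Now the narrow board.

Request:
carry_out --pt "-0.008 -0.016 0 0 0 6" --pt "-0.018 -0.037 0 0 0 14" --pt "-0.028 -0.058 0 0 0 22" --pt "-0.038 -0.08 0 0 0 30" --pt "-0.049 -0.102 0 0 0 38.5" --pt "-0.06 -0.125 0 0 0 47" --pt "-0.071 -0.148 0 0 0 55.5" --pt "-0.082 -0.172 0 0 0 64" --pt "-0.093 -0.195 0 0 0 72.5" --pt "-0.104 -0.218 0 0 0 81" --pt "-0.115 -0.24 0 0 0 89.5" --pt "-0.127 -0.264 0 0 0 98" --fingers 30

```text
clock: 29.7
tool_pos: [0.6282, -0.0008, 0.2025]
eef_rot: [0.697, 0.717, -0.002, -0.001]
contact_force: [-0.0, -0.6, 0.2]
opening: 0.881
```

Request:
carry_out --pt "0 0 0 0 0 5" --pt "0 0 0.02 0 0 9.5" --pt "0 0 0.04 0 0 9.5" --pt "0 0 0.05 0 0 9.5" --pt "0 0 0.05 0 0 9.5" --pt "0 0 0.05 0 0 9.5"

```text
clock: 30.3
tool_pos: [0.6288, -0.0004, 0.1543]
eef_rot: [0.752, 0.659, -0.001, -0.0]
contact_force: [0.9, -0.5, -0.1]
opening: 0.88
```

```bash
python3 go.py .6288 -.0008 .005 -7.8; python3 - <<'E'
from wo import *
p,im=shot("w12",["narrow"]);cv2.imwrite("pics/w12.png",im)
E
```

```text
t=30.3 pos [ 6.288e-01 -4.000e-04  1.543e-01] jaw yaw -7.51 tilt 0.12 F [ 0.9 -0.5 -0.1] open 0.880 q7 0.03
row [ -0.2   0.3 149.3] mm [-0.1   0.07  0.29]
```

View pics/w12.png

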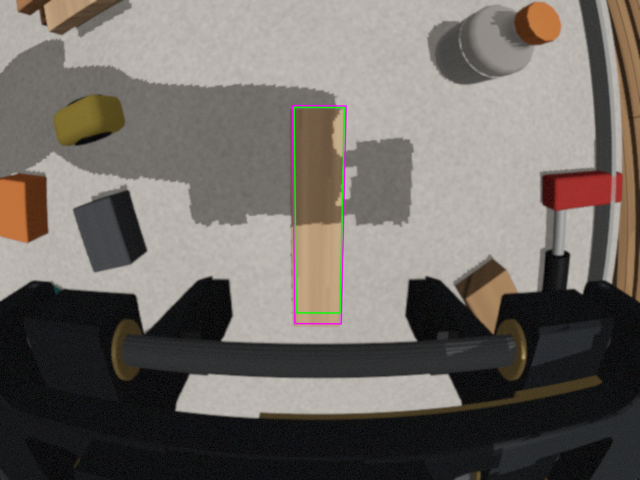

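Request:
carry_out --pt "0 0 0.03 -0.1 0 0.3" --pt "0 0 0.06 -0.1 0 0.3" --pt "0 0 0.09 -0.1 0 0.3" --pt "0 0 0.115 -0.1 0 0.3" --pt "0 0 0.135 -0.1 0 0.3" --pt "0 0 0.145 -0.1 0 0.3" --pt "0 0 0.149 -0.1 0 0.3" --pt "0 0 0.149 -0.1 0 0.3" --pt "0 0 0.149 -0.1 0 0.3" --pt "0 0 0.149 -0.1 0 0.3"

```text
clock: 31.35
tool_pos: [0.6295, -0.0004, 0.0067]
eef_rot: [0.754, 0.657, 0.001, 0.001]
contact_force: [0.4, -0.2, 0.0]
opening: 0.887
```

```bash
python3 go.py .6288 -.0008 .005 -7.8
```

```text
t=31.4 pos [ 6.295e-01 -4.000e-04  6.700e-03] jaw yaw -7.82 tilt 0.15 F [ 0.4 -0.2  0. ] open 0.887 q7 0.07
row [-0.5 -0.7  1.7] mm [ 0.14  0.03 -0.02]
```

Request:
carry_out --pt "0 0 0 0 0 0" --pt "0 0 0 0 0 0" --pt "0 0 0 0 0 0" --pt "0 0 0 0 0 0" --pt "0 0 0 0 0 0" --pt "0 0 0 0 0 0" --pt "0 0 0 0 0 0" --fingers 255 --grip_force 20

```text
clock: 32.05
tool_pos: [0.6286, -0.0004, 0.0055]
eef_rot: [0.754, 0.657, -0.0, 0.0]
contact_force: [-0.4, 0.2, 0.7]
opening: 0.451
```

```bash
python3 go.py .6288 -.0008 .15 -7.8
```

```text
t=32.0 pos [ 6.286e-01 -4.000e-04  5.500e-03] jaw yaw -7.81 tilt 0.05 F [-0.4  0.2  0.7] open 0.451 q7 0.07
row [  -0.5    0.3 -144.5] mm [ 0.02  0.05 -0.01]
```

Request:
carry_out --pt "0 0 -0.01 0 0 0" --pt "0 0 -0.04 0 0 0" --pt "0 0 -0.08 0 0 0" --pt "0 0 -0.12 0 0 0" --pt "0 0 -0.155 0 0 0" --pt "0 0 -0.165 0 0 0" --pt "0 0 -0.165 0 0 0"

```text
clock: 32.75
tool_pos: [0.6296, -0.0003, 0.1725]
eef_rot: [0.754, 0.657, 0.001, 0.002]
contact_force: [-0.2, -0.3, -0.4]
opening: 0.453
```

```bash
python3 go.py .4455 .2965 .17 10
```

```text
t=32.8 pos [ 6.296e-01 -3.000e-04  1.725e-01] jaw yaw -7.82 tilt 0.25 F [-0.2 -0.3 -0.4] open 0.453 q7 0.02
row [ 269.  -222.8    1.5] mm [  0.24   0.05 -17.82]
```

Request:
carry_out --pt "0.01 -0.008 0 0 0 -1" --pt "0.035 -0.028 0 0 0 -3" --pt "0.06 -0.05 0 0 0 -5" --pt "0.09 -0.075 0 0 0 -7" --pt "0.12 -0.1 0 0 0 -9" --pt "0.15 -0.125 0 0 0 -11" --pt "0.18 -0.15 0 0 0 -13" --pt "0.21 -0.175 0 0 0 -15" --pt "0.24 -0.2 0 0 0 -17" --pt "0.26 -0.215 0 0 0 -17.8" --pt "0.269 -0.223 0 0 0 -17.8" --pt "0.269 -0.223 0 0 0 -17.8"

```text
clock: 33.95
tool_pos: [0.442, 0.2978, 0.1688]
eef_rot: [0.641, 0.767, -0.002, -0.0]
contact_force: [0.3, -1.1, -0.5]
opening: 0.452
```

Request:
carry_out --pt "0 0 0 0 0 0" --pt "0 0 0 0 0 0" --pt "0 0 0 0 0 0" --pt "0 0 0 0 0 0"

```text
clock: 34.35
tool_pos: [0.4449, 0.2956, 0.1702]
eef_rot: [0.644, 0.765, -0.0, 0.001]
contact_force: [-0.7, 0.5, -1.2]
opening: 0.452
```

```bash
python3 go.py .4455 .2965 .12 10
```

```text
t=34.4 pos [0.4449 0.2956 0.1702] jaw yaw 9.87 tilt 0.08 F [-0.7  0.5 -1.2] open 0.452 q7 -0.24
row [ 0.9  0.7 50.2] mm [ 0.03  0.07 -0.13]
```

Request:
carry_out --pt "0.001 0.001 0.01 0 0.1 -0.1" --pt "0.001 0.001 0.03 0 0.1 -0.1" --pt "0.001 0.001 0.045 0 0.1 -0.1" --pt "0.001 0.001 0.05 0 0.1 -0.1" --pt "0.001 0.001 0.05 0 0.1 -0.1" --pt "0.001 0.001 0.05 0 0.1 -0.1"

```text
clock: 34.95
tool_pos: [0.4454, 0.2977, 0.1204]
eef_rot: [0.642, 0.766, 0.001, -0.0]
contact_force: [0.2, -0.3, -0.4]
opening: 0.453
```

```bash
python3 go.py .4455 .2965 .0735 10; python3 - <<'E'
from wo import *
s=r.get_state();x,y,z=s["tool_pos"]
bs=[(x,y,10,.04,.18,z-.0055,.02),(.4559,.2374,10,.1,.018,.05,.018),(.4351,.3556,10,.1,.018,.05,.018)]
p,im=shot("w13",bs);cv2.imwrite("pics/w13.png",im)
q=r.snapshot("side");im=q["img"].copy();
for b in bs:draw(im,q,box(*b))
cv2.imwrite("pics/s13.png",cv2.resize(im[130:260,160:340],None,fx=4,fy=4))
E
```

```text
t=35.0 pos [0.4454 0.2977 0.1204] jaw yaw 10.07 tilt 0.08 F [ 0.2 -0.3 -0.4] open 0.453 q7 -0.22
row [-1.3 -0.2 46.9] mm [ 0.05 -0.06  0.07]
```

View pics/w13.png

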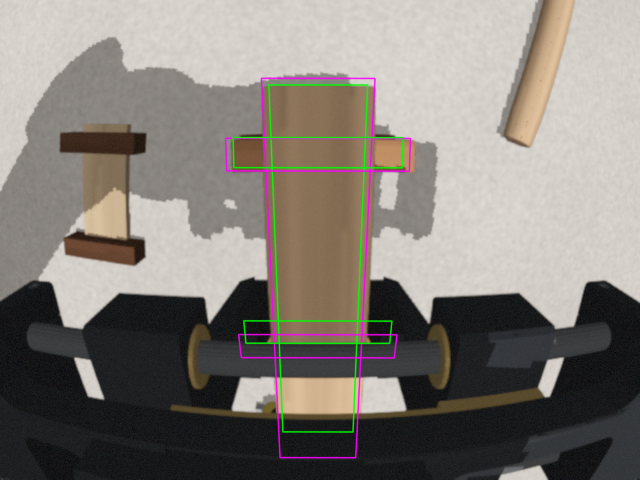

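View pics/s13.png

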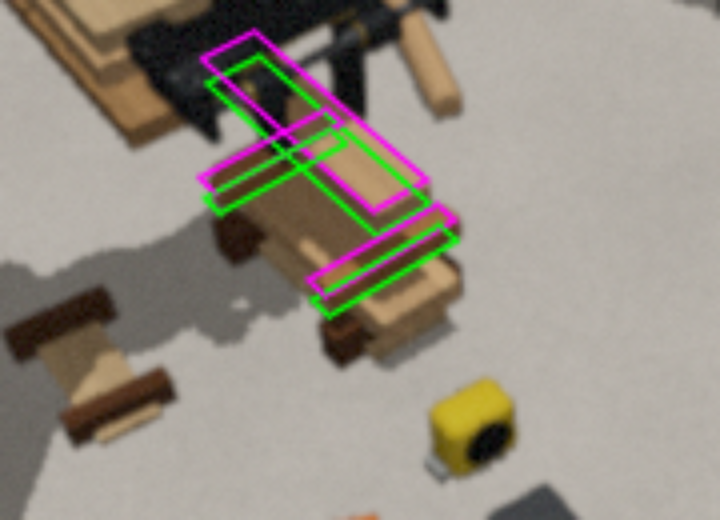

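Request:
carry_out --pt "-0.001 0 0.01 0 0 0" --pt "-0.001 0 0.02 0 0 0" --pt "-0.001 0 0.03 0 0 0" --pt "-0.001 0 0.038 0 0 0" --pt "-0.001 0 0.042 0 0 0" --pt "-0.001 0 0.045 0 0 0" --pt "-0.001 0 0.0468 0 0 0" --pt "-0.001 0 0.0468 0 0 0" --pt "-0.001 0 0.0468 0 0 0"

```text
clock: 35.95
tool_pos: [0.4455, 0.2968, 0.0736]
eef_rot: [0.642, 0.767, 0.001, -0.0]
contact_force: [0.8, 0.5, -0.2]
opening: 0.458
```

```bash
python3 go.py .4455 .2965 .0735 10
```

```text
t=36.0 pos [0.4455 0.2968 0.0736] jaw yaw 10.08 tilt 0.08 F [ 0.8  0.5 -0.2] open 0.458 q7 -0.20
row [-0.3 -0.   0.1] mm [ 0.05 -0.06  0.08]
```

Request:
carry_out --pt "0 0 0.0005 0 0 0" --pt "0 0 0.0005 0 0 0"

```text
clock: 36.15
tool_pos: [0.4455, 0.2969, 0.0734]
eef_rot: [0.642, 0.766, 0.001, -0.0]
contact_force: [-0.2, -0.5, 4.3]
opening: 0.452
```

Request:
carry_out --pt "0 0 0 0 0 0" --pt "0 0 0 0 0 0" --pt "0 0 0 0 0 0" --pt "0 0 0 0 0 0" --pt "0 0 0 0 0 0" --fingers 60

```text
clock: 36.65
tool_pos: [0.4453, 0.2967, 0.0728]
eef_rot: [0.642, 0.767, 0.0, -0.0]
contact_force: [-0.5, -0.5, 0.7]
opening: 0.766
```

Request:
carry_out --pt "0 0 -0.005 0 0 0" --pt "0 0 -0.02 0 0 0" --pt "0 0 -0.05 0 0 0" --pt "0 0 -0.09 0 0 0" --pt "0 0 -0.13 0 0 0" --pt "0 0 -0.15 0 0 0" --pt "0 0 -0.15 0 0 0" --pt "0 0 -0.15 0 0 0"

```text
clock: 37.45
tool_pos: [0.445, 0.2966, 0.223]
eef_rot: [0.642, 0.767, 0.001, -0.0]
contact_force: [-0.7, 0.9, 0.2]
opening: 0.765
```

```bash
python3 go.py .4464 .018 .2 4.7; python3 - <<'E'
from wo import *
bs=[(.4455,.2965,10,.04,.18,.068,.02),(.4559,.2374,10,.1,.018,.05,.018),(.4351,.3556,10,.1,.018,.05,.018)]
p,im=shot("w14",bs);cv2.imwrite("pics/w14.png",im)
q=r.snapshot("side");im=q["img"].copy();
for b in bs:draw(im,q,box(*b))
cv2.imwrite("pics/s14.png",cv2.resize(im[130:260,160:340],None,fx=4,fy=4))
E
```

```text
t=37.5 pos [0.445  0.2966 0.223 ] jaw yaw 10.09 tilt 0.07 F [-0.7  0.9  0.2] open 0.765 q7 -0.26
row [-274.6  -47.4   22.7] mm [ 0.03 -0.07  5.39]
```

View pics/w14.png

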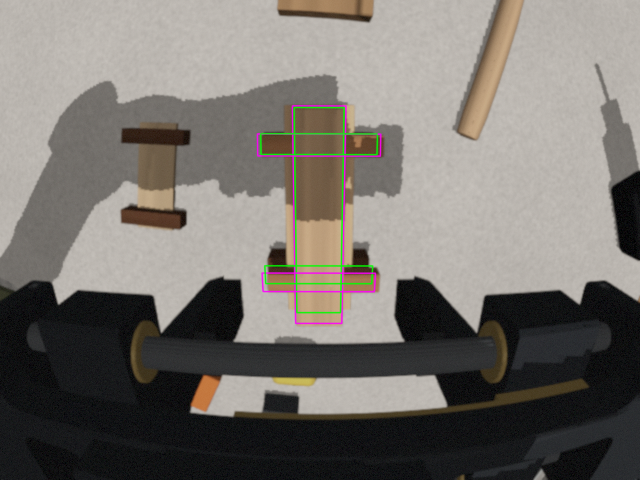

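View pics/s14.png

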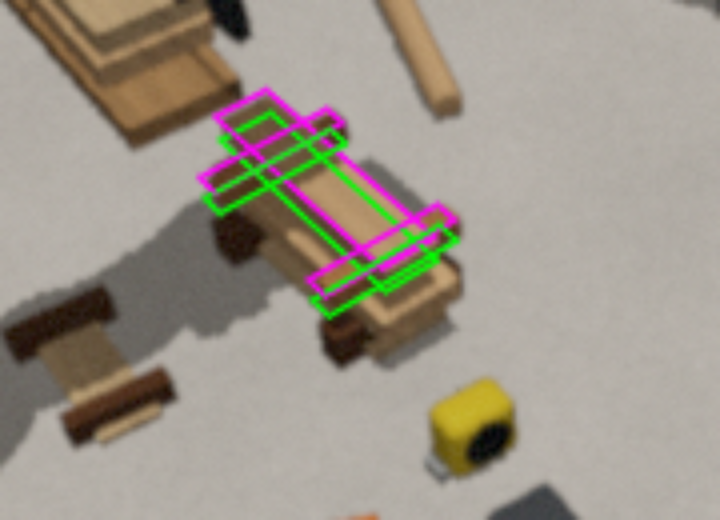

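The narrow board matches in both views. Last is the steel weight, the dark block. The orange and turquoise ones stay put.

Request:
carry_out --pt "-0.02 -0.004 0 0 0 1" --pt "-0.06 -0.011 0 0 0 2" --pt "-0.1 -0.018 0 0 0 3" --pt "-0.14 -0.025 0 0 0 4" --pt "-0.18 -0.032 0 0 0 5" --pt "-0.22 -0.039 0 0 0 5.4" --pt "-0.255 -0.045 0.01 0 0 5.4" --pt "-0.2745 -0.0475 0.03 0 0 5.4" --pt "-0.2745 -0.0475 0.05 0 0 5.4" --pt "-0.2745 -0.0475 0.06 0 0 5.4" --pt "-0.2745 -0.0475 0.06 0 0 5.4" --pt "-0.2745 -0.0475 0.06 0 0 5.4" --fingers 40

```text
clock: 38.75
tool_pos: [0.4464, 0.0186, 0.1625]
eef_rot: [0.677, 0.736, 0.0, -0.001]
contact_force: [-0.1, -0.7, 0.0]
opening: 0.841
```

```bash
python3 go.py .4464 .018 .005 4.7; python3 - <<'E'
from wo import *
p,im=shot("w15",["weight"]);cv2.imwrite("pics/w15.png",im)
E
```

```text
t=38.8 pos [0.4464 0.0186 0.1625] jaw yaw 4.75 tilt 0.07 F [-0.1 -0.7  0. ] open 0.841 q7 0.20
row [ -0.8   0.  157.5] mm [-0.03 -0.06  0.05]
```

View pics/w15.png

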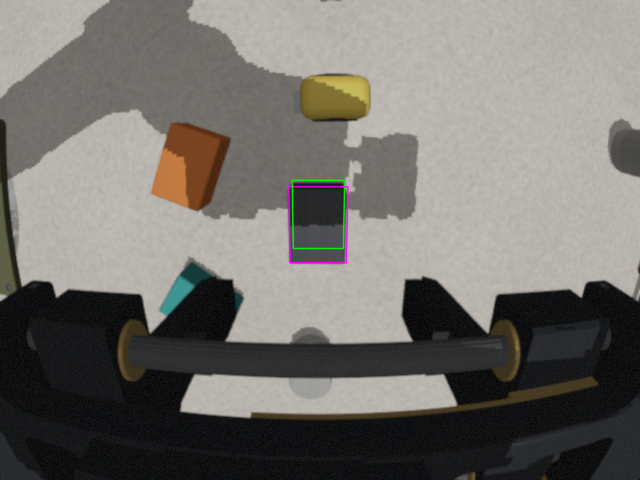

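Request:
carry_out --pt "-0.001 0 0.03 0 0 0" --pt "-0.001 0 0.06 0 0 0" --pt "-0.001 0 0.09 0 0 0" --pt "-0.001 0 0.115 0 0 0" --pt "-0.001 0 0.135 0 0 0" --pt "-0.001 0 0.15 0 0 0" --pt "-0.001 0 0.157 0 0 0" --pt "-0.001 0 0.157 0 0 0" --pt "-0.001 0 0.157 0 0 0" --pt "-0.001 0 0.157 0 0 0"

```text
clock: 39.8
tool_pos: [0.4549, 0.018, 0.0119]
eef_rot: [0.678, 0.735, -0.004, -0.005]
contact_force: [-0.8, -0.7, 0.7]
opening: 0.844
```

```bash
python3 go.py .4464 .018 .005 4.7
```

```text
t=39.8 pos [0.4549 0.018  0.0119] jaw yaw 4.58 tilt 0.73 F [-0.8 -0.7  0.7] open 0.844 q7 0.94
row [ 0.7 -8.4  7. ] mm [-0.73 -0.1  -0.12]
```

Request:
carry_out --pt "0 0 0 0 0 0" --pt "0 0 0 0 0 0" --pt "0 0 0 0 0 0" --pt "0 0 0 0 0 0" --pt "0 0 0 0 0 0" --pt "0 0 0 0 0 0" --pt "0 0 0 0 0 0" --fingers 255 --grip_force 45

```text
clock: 40.5
tool_pos: [0.4496, 0.0175, 0.0117]
eef_rot: [0.678, 0.735, -0.007, -0.009]
contact_force: [-7.2, -1.5, 6.5]
opening: 0.494
```

```bash
python3 go.py .4464 .018 .005 4.7
```

```text
t=40.5 pos [0.4496 0.0175 0.0117] jaw yaw 4.62 tilt 1.26 F [-7.2 -1.5  6.5] open 0.494 q7 0.94
row [ 0.7 -3.   6.8] mm [-1.24 -0.19 -0.08]
```

Request:
carry_out --pt "0 0 -0.005 0 0 0" --pt "0 0 -0.02 0 0 0" --pt "0 0 -0.045 0 0 0" --pt "0 0 -0.08 0 0 0" --pt "0 0 -0.115 0 0 0" --pt "0 0 -0.145 0 0 0" --pt "0 0 -0.165 0 0 0" --pt "0 0 -0.175 0 0 0" --pt "0 0 -0.175 0 0 0" --pt "0 0 -0.175 0 0 0"

```text
clock: 41.5
tool_pos: [0.4561, 0.0179, 0.1856]
eef_rot: [0.677, 0.736, -0.005, -0.006]
contact_force: [-0.0, -0.7, -7.2]
opening: 0.496
```

```bash
python3 go.py .4455 .2965 .18 10; python3 - <<'E'
from wo import *
s=r.get_state();x,y,z=s["tool_pos"]
p,im=shot("w16",[(x,y,4.7,.044,.06,z-.005,.036)]);cv2.imwrite("pics/w16.png",im)
E
```

```text
t=41.5 pos [0.4561 0.0179 0.1856] jaw yaw 4.72 tilt 0.90 F [-0.  -0.7 -7.2] open 0.496 q7 0.71
row [278.5  12.4   6. ] mm [-0.88 -0.15 -5.29]
```

View pics/w16.png

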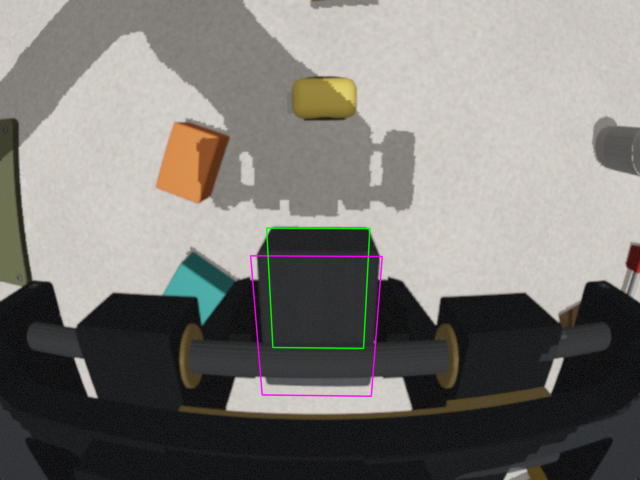

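The weight is held: the wrist carries about 7.2 N and the opening is 43.6 mm. The arm was near its inner reach limit there, so the tool tilted about 1°. I'll carry the weight over and level it before lowering.

Request:
carry_out --pt "0.01 0 0 0 0 0" --pt "0.03 0.001 0 -0.2 0 -1" --pt "0.055 0.002 0 -0.4 0 -1.5" --pt "0.08 0.003 0 -0.6 0 -2" --pt "0.11 0.004 0 -0.9 0 -2.5" --pt "0.14 0.006 0 -0.9 -0.1 -3" --pt "0.17 0.007 0 -0.9 -0.1 -3.5" --pt "0.2 0.009 0 -0.9 -0.1 -4" --pt "0.225 0.01 0 -0.9 -0.1 -4.5" --pt "0.25 0.011 0 -0.9 -0.1 -5" --pt "0.268 0.012 0 -0.9 -0.1 -5.3" --pt "0.278 0.012 0 -0.9 -0.1 -5.3"

```text
clock: 42.75
tool_pos: [0.4444, 0.2982, 0.1852]
eef_rot: [0.642, 0.767, -0.0, -0.001]
contact_force: [-0.9, -0.5, -7.2]
opening: 0.493
```

Request:
carry_out --pt "0 0 0 0 0 0" --pt "0 0 0 0 0 0" --pt "0 0 0 0 0 0" --pt "0 0 0 0 0 0" --pt "0 0 0 0 0 0"

```text
clock: 43.25
tool_pos: [0.4462, 0.2947, 0.1868]
eef_rot: [0.643, 0.765, 0.001, 0.0]
contact_force: [0.1, 0.1, -6.7]
opening: 0.496
```

```bash
python3 go.py .4455 .2965 .125 10; python3 - <<'E'
from plant import r;import numpy as np
print(np.round(r.get_state()["q"],2))
E
```

```text
t=43.2 pos [0.4462 0.2947 0.1868] jaw yaw 9.90 tilt 0.10 F [ 0.1  0.1 -6.7] open 0.496 q7 0.24
row [ 1.9 -0.5 61.8] mm [ 0.1  -0.01 -0.1 ]
[-1.07  0.76  0.71  1.92 -0.73  0.74  0.24]
```

Request:
carry_out --pt "0.002 0 0.01 0.1 0 -0.1" --pt "0.002 0 0.03 0.1 0 -0.1" --pt "0.002 0 0.045 0.1 0 -0.1" --pt "0.002 0 0.057 0.1 0 -0.1" --pt "0.002 0 0.062 0.1 0 -0.1" --pt "0.002 0 0.062 0.1 0 -0.1" --pt "0.002 0 0.062 0.1 0 -0.1"

```text
clock: 43.95
tool_pos: [0.4463, 0.2975, 0.125]
eef_rot: [0.642, 0.766, 0.0, 0.0]
contact_force: [0.1, -0.3, -7.2]
opening: 0.496
```

```bash
python3 go.py .4455 .2965 .0997 10; python3 - <<'E'
from wo import *
s=r.get_state();x,y,z=s["tool_pos"]
bs=[(x,y,10,.044,.06,z-.0117,.036),(.4455,.2965,10,.04,.18,.068,.02)]
p,im=shot("w17",bs);cv2.imwrite("pics/w17.png",im)
q=r.snapshot("side");im=q["img"].copy();S=5
im=cv2.resize(im,None,fx=S,fy=S,interpolation=cv2.INTER_CUBIC)
for b in bs:draw(im,q,box(*b),S=S)
cv2.imwrite("pics/s17.png",im[130*5:250*5,180*5:330*5])
E
```

```text
t=44.0 pos [0.4463 0.2975 0.125 ] jaw yaw 10.07 tilt 0.06 F [ 0.1 -0.3 -7.2] open 0.496 q7 0.32
row [-0.9 -1.  25.3] mm [ 0.05 -0.02  0.07]
```

View pics/w17.png

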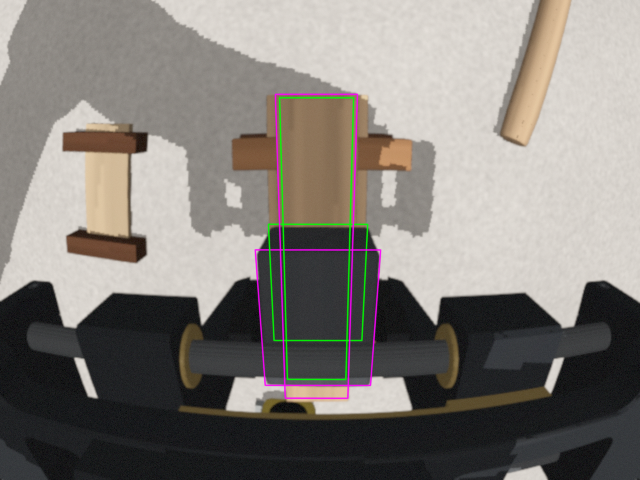

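View pics/s17.png

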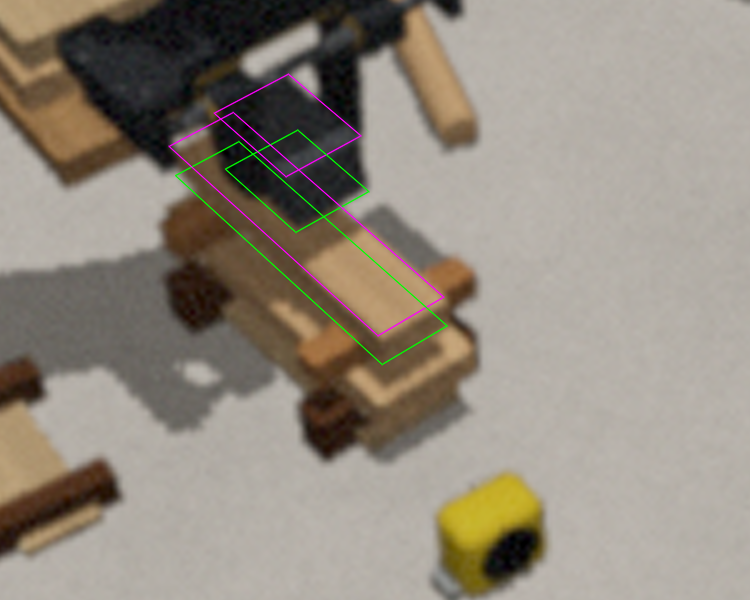

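Request:
carry_out --pt "-0.001 -0.001 0.006 0 0 0" --pt "-0.001 -0.001 0.012 0 0 0" --pt "-0.001 -0.001 0.017 0 0 0" --pt "-0.001 -0.001 0.02 0 0 0" --pt "-0.001 -0.001 0.022 0 0 0" --pt "-0.001 -0.001 0.0235 0 0 0" --pt "-0.001 -0.001 0.0245 0 0 0" --pt "-0.001 -0.001 0.0245 0 0 0" --pt "-0.001 -0.001 0.0245 0 0 0"

```text
clock: 44.95
tool_pos: [0.4451, 0.2963, 0.1003]
eef_rot: [0.642, 0.766, 0.0, 0.0]
contact_force: [0.1, 0.3, -6.6]
opening: 0.499
```

```bash
python3 go.py .4455 .2965 .0997 10
```

```text
t=45.0 pos [0.4451 0.2963 0.1003] jaw yaw 10.08 tilt 0.03 F [ 0.1  0.3 -6.6] open 0.499 q7 0.36
row [0.1 0.4 0.6] mm [ 0.02 -0.02  0.08]
```

Request:
carry_out --pt "0 0 0.0005 0 0 0" --pt "0 0 0.001 0 0 0" --pt "0 0 0.001 0 0 0"

```text
clock: 45.25
tool_pos: [0.4451, 0.2963, 0.1]
eef_rot: [0.642, 0.766, 0.001, -0.0]
contact_force: [-2.4, -0.9, 5.4]
opening: 0.495
```

The wrist force went from −7 N to +5 N, so the weight is resting on the board. Releasing.

Request:
carry_out --pt "0 0 -0.0003 0 0 0" --pt "0 0 -0.0003 0 0 0" --pt "0 0 -0.0003 0 0 0" --pt "0 0 -0.0003 0 0 0" --pt "0 0 -0.0003 0 0 0" --fingers 50

```text
clock: 45.75
tool_pos: [0.4451, 0.2964, 0.0994]
eef_rot: [0.642, 0.767, 0.0, 0.0]
contact_force: [-0.3, 0.1, -0.8]
opening: 0.804
```

Request:
carry_out --pt "0 0 -0.005 0 0 0" --pt "0 0 -0.02 0 0 0" --pt "0 0 -0.05 0 0 0" --pt "0 0 -0.09 0 0 0" --pt "0 0 -0.13 0 0 0" --pt "0 0 -0.15 0 0 0" --pt "0 0 -0.15 0 0 0" --pt "0 0 -0.15 0 0 0"

```text
clock: 46.55
tool_pos: [0.4446, 0.2964, 0.2494]
eef_rot: [0.642, 0.767, 0.0, -0.0]
contact_force: [-0.4, -0.2, -0.1]
opening: 0.806
```

```bash
python3 go.py .45 .0 .3 10; python3 - <<'E'
from wo import *
bs=[(.4455,.2965,10,.044,.06,.088,.036),(.4455,.2965,10,.04,.18,.068,.02),(.4559,.2374,10,.1,.018,.05,.018),(.4351,.3556,10,.1,.018,.05,.018)]
p,im=shot("w18",bs);cv2.imwrite("pics/w18.png",im)
q=r.snapshot("side");im=q["img"].copy();S=5
im=cv2.resize(im,None,fx=S,fy=S,interpolation=cv2.INTER_CUBIC)
for b in bs:draw(im,q,box(*b),S=S)
cv2.imwrite("pics/s18.png",im[130*5:250*5,180*5:330*5])
E
```

```text
t=46.5 pos [0.4446 0.2964 0.2494] jaw yaw 10.10 tilt 0.04 F [-0.4 -0.2 -0.1] open 0.806 q7 0.16
row [-292.8  -46.7  -50.8] mm [-0.01 -0.04  0.1 ]
```

View pics/w18.png

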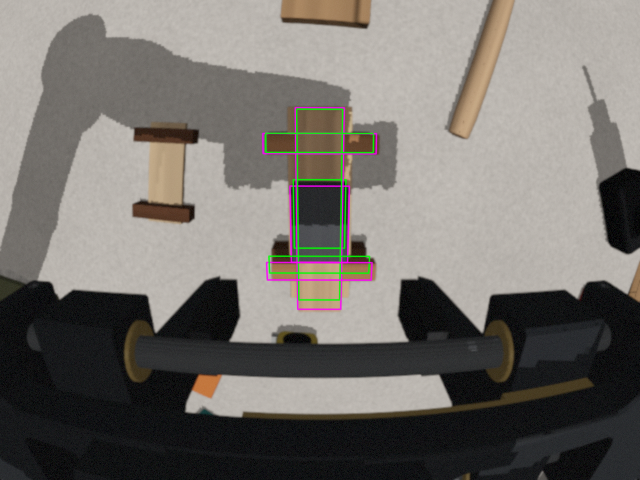

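View pics/s18.png

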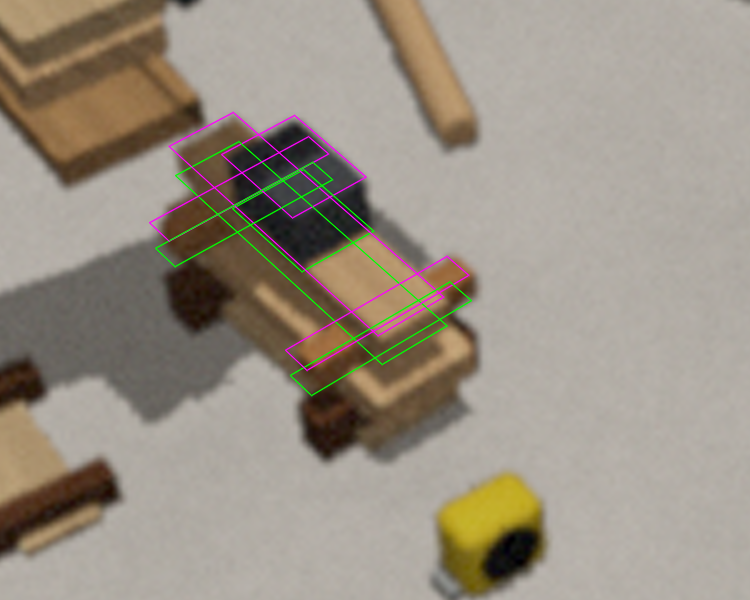

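The stack matches in both views. I'll back off for a final unobstructed top view, including the glue.

Request:
carry_out --pt "-0.02 0 -0.02 0 0 0" --pt "-0.06 -0.01 -0.05 0 0 0" --pt "-0.1 -0.015 -0.05 0 0 0" --pt "-0.14 -0.02 -0.05 0 0 0" --pt "-0.18 -0.025 -0.05 0 0 0" --pt "-0.22 -0.03 -0.05 0 0 0" --pt "-0.25 -0.035 -0.05 0 0 0" --pt "-0.25 -0.035 -0.05 0 0 0" --pt "-0.25 -0.035 -0.05 0 0 0" --pt "-0.25 -0.035 -0.05 0 0 0"

```text
clock: 47.65
tool_pos: [0.454, 0.0453, 0.2986]
eef_rot: [0.642, 0.767, -0.0, -0.001]
contact_force: [-0.4, -0.7, -0.6]
opening: 0.806
```

```bash
python3 - <<'E'
from wo import *
q=r.snapshot("top")
print([(round(d["p"],2),np.round(d["xyz"],3).tolist()) for d in r.spot_point(q,"weight")],[(round(d["p"],2),np.round(d["xyz"],3).tolist()) for d in r.spot_point(q,"glue")])
im=q["img"];S=4
im=cv2.resize(im,None,fx=S,fy=S,interpolation=cv2.INTER_CUBIC)
a=im[220*S:340*S,100*S:240*S].copy()
for b in [(.4455,.2965,10,.044,.06,.088,.036),(.4455,.2965,10,.04,.18,.068,.02),(.4559,.2374,10,.1,.018,.05,.018),(.4351,.3556,10,.1,.018,.05,.018),(.4455,.2965,10,.06,.19,.03,.02)]:draw(im,q,box(*b),S=S)
b=im[220*S:340*S,100*S:240*S]
cv2.imwrite("pics/t19.png",cv2.resize(np.hstack([a,b]),None,fx=.7,fy=.7,interpolation=cv2.INTER_AREA))
cv2.imwrite("pics/t19f.png",q["img"])
E
```

```text
[(0.95, [0.449, 0.295, 0.088]), (0.79, [0.35, -0.064, -0.0]), (0.51, [0.344, 0.058, 0.001])] [(0.77, [0.762, 0.116, -0.001])]
```

View pics/t19.png

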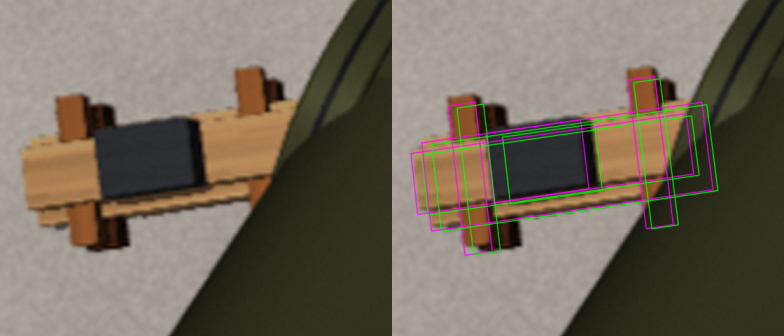

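View pics/t19f.png

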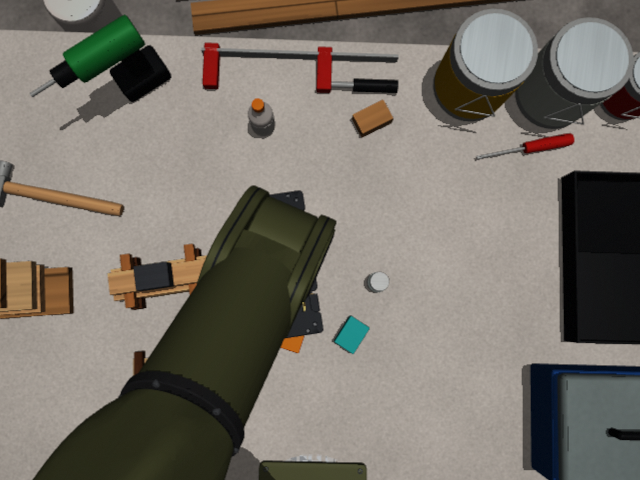

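In the top view the overlay looks several mm off from the upper stack, while the wrist and side views agree with it. I'll check the stand and stack separately in the same picture before handing in.

```bash
python3 - <<'E'
from wo import *
import pickle
q=r.snapshot("top");p0=pickle.load(open("top.pkl","rb"));S=6
print(np.abs(q["extrinsics"]-p0["extrinsics"]).max())
def crop(p,f):
    im=cv2.resize(p["img"],None,fx=S,fy=S,interpolation=cv2.INTER_CUBIC);f(im,p)
    return cv2.resize(im[235*S:320*S,100*S:225*S],(390,265),interpolation=cv2.INTER_AREA)
D=lambda *bs:(lambda im,p:[draw(im,p,box(*b),S=S) for b in bs])
st=[(.4559,.2374,10,.1,.018,.05,.018),(.4351,.3556,10,.1,.018,.05,.018)]
A=crop(p0,lambda im,p:stand(im,p,.4455,.2965,10,S))
Bq=crop(q,lambda im,p:stand(im,p,.4455,.2965,10,S))
C=crop(q,D(*st)); E=crop(q,D((.4455,.2965,10,.06,.19,.03,.02),(.4455,.2965,10,.044,.06,.088,.036)))
cv2.imwrite("pics/t20.png",np.vstack([np.hstack([A,Bq]),np.hstack([C,E])]))
E
```

```text
0.0
```

View pics/t20.png

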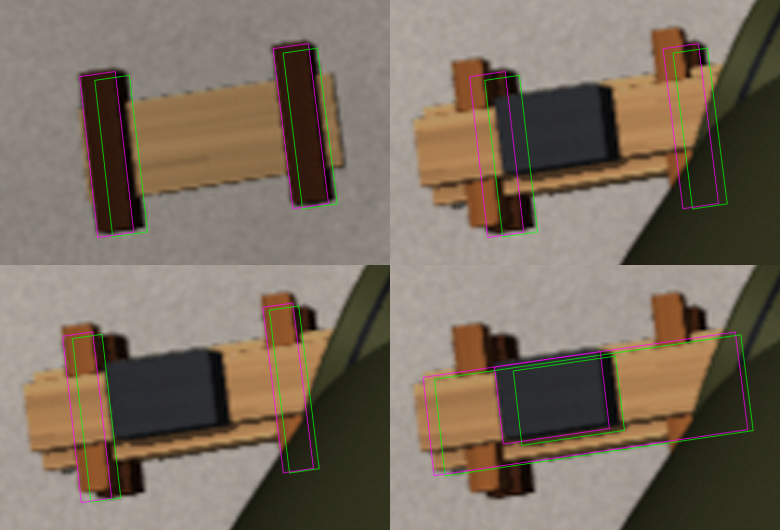

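The stand overlay fits within 1–2 mm. The stickers sit about 5 mm off lengthwise (20 mm allowed) and the boards and weight about 2–3 mm off, so everything is well inside tolerance. The glue is upright, the look-alikes haven't moved and the arm is clear. Handing in.

```bash
python3 - <<'E'
from plant import r
print(r.finish_job(), r.get_state()["clock"])
E
```

```text
the job is handed in; nothing more can be done
the job is handed in; nothing more can be done
```

I built the stack on the larger stand and handed the job in at about 48 s of the 120 s. The hand-in gave no verdict, so what follows are my own last checks. From the bottom up, the stack is the wide board, one sticker over each bearer, the narrow board and the dark steel weight. I lowered the weight until the wrist force showed it resting, then released it.

- **Position:** the stack lines up with the stand in the wrist and side views. The last top view puts the boards and weight about 2–3 mm off centre and the stickers about 5 mm off lengthwise, all inside the limits. The arm hid part of the −y end in that top view, but the wrist view just before showed that end in place.
- **Glue and surroundings:** the glue bottle stands upright where it was, and the orange and turquoise blocks were not touched. The gripper was clear of everything at hand-in.
- **What did not go to plan:** the arm was near its inner reach limit at the weight, so it gripped about 7 mm high and tilted about 1°. I levelled the tool before lowering the weight.
- **Disagreement between views:** the wrist view showed almost no sticker offset, while the top view showed the 5 mm.

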